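# Refit the hand lever of a key-cutting machine with its pivot pin

### The arm

A 6-joint arm with a two-finger parallel gripper is mounted at the origin on the work surface. World frame = base frame: x ahead of the robot, y to its left, z up, the work surface at z = 0. Lengths are in mm, angles in rad, forces in N, time in s.
With the tool pointing down it reaches from about 350 to 875 mm from the base axis. Payload 4.2 kg.
Tool frame: the origin (TCP) lies between the finger pads; the fingertips stand 17 mm ahead of it and the grasp point (between the pads) lies 2 mm behind it; z points along the fingers, y is the direction in which the jaws open and shut (so a half turn about z gives the same grasp; the last joint's range is limited). The gripper opens to 87 mm and grips with 3 to 60 N. Pads are 19 mm wide; open, the fingers measure 117 mm over their backs; the gripper's body (75 mm by 190 mm) begins 51 mm behind the grasp point.
Start: joints at [-1.08, 0.385, 0.008, 0, -1.194, -0.259], TCP at [143.599, -608.259, 239.55] pointing down, gripper open.
Joint ranges: [-3.14, 3.14], [-1.21, 2.06], [-1.07, 1.41], [-3.16, 2.05], [-2.99, -0.16], [-3.1, 3.1]. Speed limits (rad/s): [2.79, 2.79, 3.14, 3.14, 3.14, 3.14].

### API

Orientations are given as a rotation vector (axis times angle).
In Python, from plant import arm, viewer, order gives the robot as it stands. The module is installed in compiled form; this text tells all that it offers.
- The arm moves only by the shell command python3 -m crank 'ROWS' [FORCE]. ROWS is JSON, a list of rows, each an object of numbers: "jaw": the closure, from 0 (fully open) to 1 (shut); "x", "y", "z": the shift along the tool's x, y, z in cm; "ax", "ay", "az": the turn, a rotation vector about the tool's x, y, z in rad. In form: [{"jaw": .., "x": .., "y": .., "z": .., "ax": .., "ay": .., "az": ..}, ...]. A call has 1 to 20 rows; each row is the pose to reach, as a shift and turn from the pose commanded when the call began, along the tool's axes at that moment; what a row does not reach only later rows make up. A row lasts 1/12 s, in which the tool goes at most 41.7 mm and 7.16 degrees, less where a joint would pass 70% of its speed; a pose out of reach is approached as far as the arm can. A call with a gripper value outside its range is refused whole. The fingers move at their own pace and stop on an object; FORCE is the grip in N (left out, the last holds). Time passes only in rows, so rows that repeat a pose let the fingers close. It gives the time, the measured TCP pose, the force and the opening at its end, in the units of the state.
- arm.state(): the state, without advancing time (a new reading comes with each control period).
- viewer.read_camera(name): name is "scene" or "top"; returns a dict with "image" (480x640x3 uint8, blue, green, red), "camera_matrix" (3x3 intrinsics, pixels), "eye" and "attitude" of the camera in the world. Camera axes: x right, y down, z forward; pixel columns grow to the right and rows downward; lengths in mm; the calibration is good to about 2 mm. A picture is of the moment at which its call begins. There is no depth.
- order.hand_in(): hands the job in, once; it reports no verdict.
The state is a dict: "t": time; "qpos": joint angles; "qvel": joint speeds; "effort": joint torques, N m; "tool_pos": TCP position; "eef_rot": TCP orientation; "force": force on the tool from outside, world axes, zero at the start; "ft_torque": the same for the moment, N m; "grip_width": finger opening in mm.
Only numpy, scipy, OpenCV 4.12 (cv2) and the standard library are available. Lean on these libraries where they do the work, as an engineer would, in place of code of your own. Each camera call takes 0.05 s, during which the arm holds its last target.

### The job

The hand lever of the small key-cutting machine has been taken off and lies on the counter. Lay it back on the machine's front rail, slide its eye into the fork on the carriage until it bottoms, then thread the pivot pin from the wooden punch stand down through the upper cheek, the eye and the lower cheek until its collar sits flush on the fork, and let go of everything. The carriage is clamped wherever it was left, so find the fork and line up the holes by feel: work gently, a push of 1 to 2 kg is plenty, and never bang or force the lever, the pin or the machine. Leave the other things on the counter as they are.

Things in the scene. Friction and masses are not known exactly. Their poses are not given: they have to be found in the camera images.
- machine: Small grey key-cutting machine, fixed, motor hood (160 high) at its far side. Origin on the counter under the MID position of the fork's pin axis; z up, x from the lever rail to the hood, y across. Front bed 20 high, 160 wide. The clamped aluminium carriage (key vices 110 high from 75 behind the pin axis on) ends towards the rail in a steel fork, square to x; its position is NOT measured.
- fork_mid (a point): Mid position of the fork's pin axis, at the top of the upper cheek. The true axis, clamped (slips only above 90 N), is up to 11 mm along the machine's x and 8 mm along its y from here. Two cheeks 37 long in x (18.5 each way from the axis), 36 wide in y, 16 thick: lower 36 to 52, upper 72 to 88 above the counter; 13.5 hole on the axis in each. The 20 gap is open in front and at both sides.
- lever: Hand lever, loose, 0.3 to 0.45 kg, lying flat: steel bar 24 wide, 16 thick; a round eye (36 outside, 16 thick, 13.5 vertical hole) at one end, black round grip (22 thick, 85 long) at the other; 233 long. Origin under the eye's centre at the underside, z up; bar along -x to -125, grip -130 to -215. Fitted: x along the machine's x, eye on the lower cheek, bar on the rail, underside 52 up.
- lever_grip (a point): Point on the bar 75 from the eye's centre towards the grip, at mid thickness (8 above the underside), near the lever's centre of mass: take it here from above across the 24 mm width.
- pin: Steel pivot pin, loose, about 75 g, upright in the wooden stand. Origin at the centre of its lower tip, z up along it. Shank 12 diameter, 60 long, its last 6 tapering to 8 at the tip; collar 22 diameter from 60 to 64; round knob 16 diameter from 64 to 90 to hold it by. Fully home its tip is 28 above the counter.
- punch_stand: Fixed wooden block 60 by 115 by 64 high with two holes. Origin at the centre of its underside. The pivot pin hangs by its collar in the hole at y = -32 (tip 4 above the counter), a pin punch stands in the hole at y = +32.
- punch: Dark pin punch, 9 diameter, 106 long, standing in the stand beside the pin, no collar. Leave alone. Origin at its tip.
- padlock: Brass padlock, 50 wide, standing about 75 high on the counter. Leave alone. Origin under its centre.
- lock_cylinder: Brass door-lock cylinder, 60 long and 33 high, standing at the +y edge of the machine's front bed (20 up). Leave alone. Origin under its centre.
- oil_can: Metal can, 52 diameter, 120 high. Leave alone. Origin under its centre.
- screwdriver: Screwdriver lying on the counter. Leave alone.
- swarf_brush: Brush lying on the counter. Leave alone.
- throat_mid (a point): Mid position (moves with the fork, see fork_mid) of the flat throat wall, 36 wide, that closes the gap between the cheeks 19.5 behind the pin axis; point at mid gap, 62 up. A lever eye pushed in bottoms on it; its hole is then 1.5 beyond the pin axis and the pin's tapered tip shifts the lever back.
- rail (a point): Middle of the top of the fixed steel rail (18 long in x, 130 wide in y, top 52 above the counter), 112 in front of the mid pin axis. It carries the lever's bar, level with the lower cheek.
Mind the look-alikes: they are no part of the job. What is shaped like the lever but green or turquoise is not meant.

How it is judged (in metres and radians):
On the way:
1. the lever lies flat in the machine, its eye in the fork (x of lever in the frame of machine between -0.024 and 0.024 m and y of lever in the frame of machine between -0.02 and 0.02 m and height (world z) of lever between 0.049 and 0.057 m), for 0.2 s.
At the end, for the whole second after the job is handed in: Pin upright (0.08 rad), tip 25 to 30.5 mm above the counter, within 4 mm of the eye's centre and 16.5 mm of fork_mid; lever flat (underside 49 to 55 mm up, tilt under 0.05 rad), within 0.3 rad of the machine's x axis; both at rest and released (height (world z) of pin between 0.025 and 0.0305 m and angle between pin's own z axis and vertical below 0.08 rad and horizontal distance between pin and lever below 0.004 m and horizontal distance between pin and fork_mid below 0.0165 m and height (world z) of lever between 0.049 and 0.055 m and angle between lever's own z axis and vertical below 0.05 rad and angle between the x axis of lever and the x axis of machine, either way round below 0.3 rad and linear speed of each of pin, lever below 0.02 m/s); the robot touches nothing.
It fails at once if the lever is banged or forced against the machine (over 80 N) (contact force between lever and machine above 80 N).
It fails at once if the pin is banged or forced against the machine (over 60 N) (contact force between pin and machine above 60 N).
It fails at once if the pin is banged or forced against the lever (over 60 N) (contact force between pin and lever above 60 N).
It fails at once if the robot itself shoves the machine (over 60 N) (contact force between any of the arm, the fingers and machine above 60 N).
It fails at once if another thing is disturbed (moved over 30 mm) (distance of any of punch, padlock, lock_cylinder, oil_can, screwdriver, swarf_brush from where it was at the start of the episode above 0.03 m).
It also fails if it takes over 72 s, if anything falls off the work surface, if the arm or the gripper's body presses on something with over 40 N, if the wrist force passes 120 N, or if a joint passes its speed limit or range.

## Working session

There is one attempt and no reset: what is moved stays moved. The work goes in short steps, Python scripts to look and compute and a shell command to move; the robot and the scene stay as the last step left them, time stands still between calls to the robot, and variables do not carry over. Pictures are saved under pics/ and viewed, and the job is handed in when it is done.

```bash
mkdir -p pics
python3 - <<'E'
from plant import arm, viewer
import cv2
s=arm.state(); print(s)
for n in("scene","top"):
    c=viewer.read_camera(n); cv2.imwrite(f"pics/{n}0.png",c["image"]); print(n,c["camera_matrix"],c["eye"],c["attitude"])
E
```

```text
{'t': 0.0, 'qpos': array([-1.08041576e+00,  3.85558809e-01,  6.63713239e-03, -5.29739737e-04,
       -1.19400467e+00, -2.58603917e-01]), 'qvel': array([ 0.00104384, -0.00073971, -0.00167862, -0.0019807 ,  0.00054546,
        0.00138607]), 'effort': array([ 7.09834021e-04, -3.90664458e+01,  1.87398505e+01,  4.21951488e+00,
        1.10676588e-02, -2.00361851e-04]), 'tool_pos': array([ 143.466468  , -607.72862373,  238.45807161]), 'eef_rot': array([ 0.36291731, -3.12023519, -0.0033965 ]), 'force': array([-0.28454692, -1.11832568, -1.03245312]), 'ft_torque': array([-0.02053097,  0.01012888,  0.0090332 ]), 'grip_width': 86.84815965557873}
scene [[483.79501886   0.         324.06138392]
 [  0.         483.79501886 234.7298813 ]
 [  0.           0.           1.        ]] [1086.30035877  291.95371636 1027.73045828] [-1.5305797  -2.21298545  0.69643799]
top [[491.11729509   0.         328.81614545]
 [  0.         491.11729509 239.36131259]
 [  0.           0.           1.        ]] [ 310.9988414    80.99526063 1615.25488177] [-2.15321464  2.16532053 -0.10431486]
```

View pics/scene0.png

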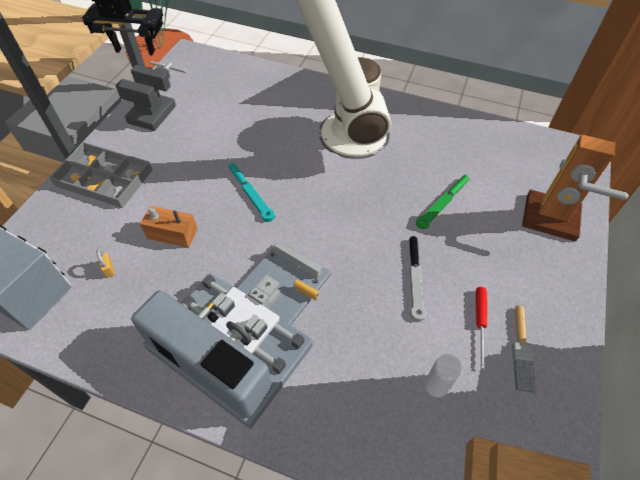

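View pics/top0.png

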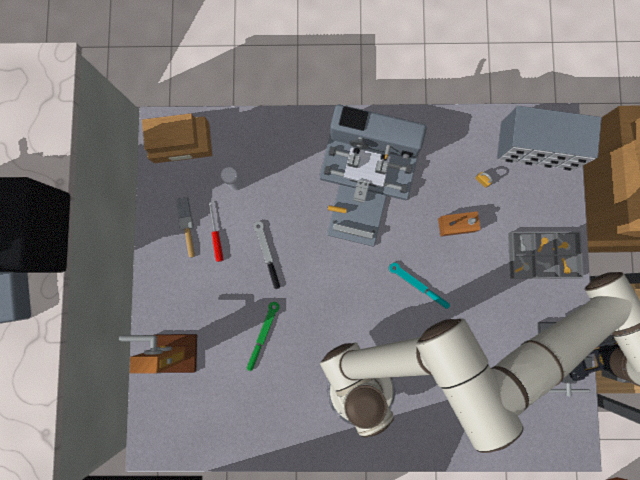

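The candidates for the lever, in the top view, are steel with a black grip at (268,255), turquoise at (420,284) and green at (262,336). The steel one fits the description. The candidates for the pin are both in the wooden stand, at about (472,217) and (455,222). I'll check both choices in crops.

```bash
cat > h.py <<'E'
import numpy as np, cv2
from plant import arm, viewer
from scipy.spatial.transform import Rotation as R
class Cam:
    def __init__(s,n):
        c=viewer.read_camera(n); s.im=c["image"]; s.K=np.array(c["camera_matrix"]); s.e=np.array(c["eye"]); s.R=R.from_rotvec(c["attitude"]).as_matrix()
    def ray(s,u,v):
        d=s.R@np.linalg.solve(s.K,np.array([u,v,1.])); return d/np.linalg.norm(d)
    def at(s,u,v,z):
        d=s.ray(u,v); return s.e+d*(z-s.e[2])/d[2]
    def px(s,P):
        q=s.K@(s.R.T@(np.array(P,float)-s.e)); return q[:2]/q[2]
    def crop(s,x0,y0,x1,y1,k,name):
        cv2.imwrite(name,cv2.resize(s.im[y0:y1,x0:x1],None,fx=k,fy=k,interpolation=cv2.INTER_CUBIC))
def tri(c1,p1,c2,p2):
    d1,d2=c1.ray(*p1),c2.ray(*p2)
    A=np.stack([d1,-d2],1); t=np.linalg.lstsq(A,c2.e-c1.e,rcond=None)[0]
    a=c1.e+d1*t[0]; b=c2.e+d2*t[1]; return (a+b)/2,np.linalg.norm(a-b)
E
python3 - <<'E'
from h import *
t=Cam("top"); s=Cam("scene")
t.crop(310,95,440,255,5 and 3.7,"pics/t_m.png") 
s.crop(180,230,340,350,5,"pics/s_m.png")
a=cv2.resize(t.im[210:300,240:300],None,fx=5,fy=5,interpolation=2);b=cv2.resize(s.im[230:330,390:450],None,fx=4.5,fy=4.5,interpolation=2)
cv2.imwrite("pics/lev.png",np.hstack([a,cv2.resize(b,(270,450))]))
a=cv2.resize(t.im[200:245,430:490],None,fx=6,fy=6,interpolation=2);b=cv2.resize(s.im[200:250,135:200],None,fx=6,fy=6,interpolation=2)
h=300;cv2.imwrite("pics/pin.png",np.hstack([cv2.copyMakeBorder(a,0,h-a.shape[0],0,0,0),b]))
E
```

```text
(no output)
```

View pics/t_m.png

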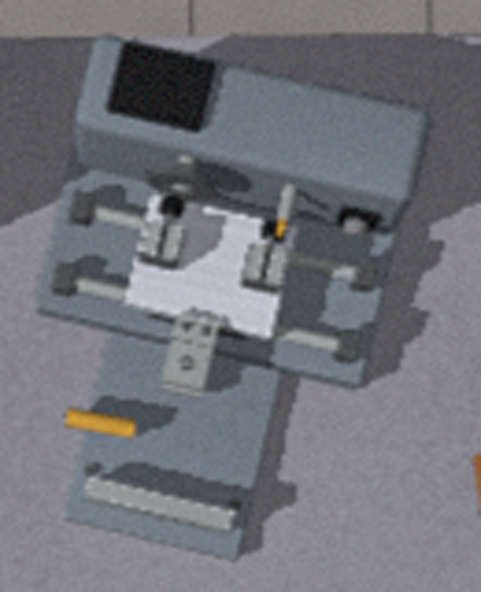

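View pics/s_m.png

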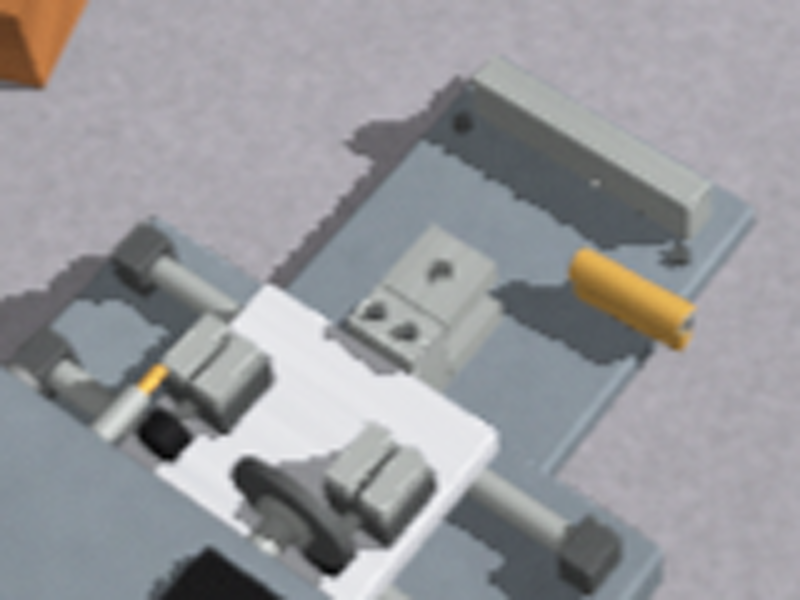

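View pics/lev.png

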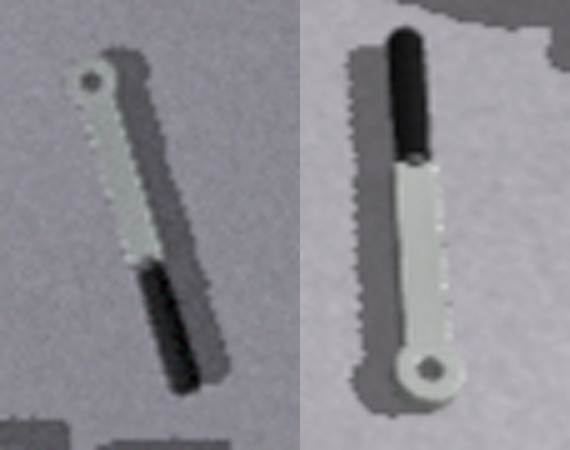

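View pics/pin.png

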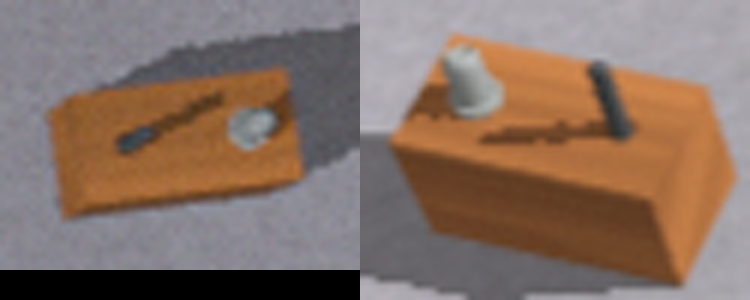

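The crops show a steel lever with a black grip and an eye hole at about (258,226) in the top view. The pin is the light knob with a collar at about (472,221); the dark rod beside it is the punch. The fork's hole is visible in both views, at top (360,193) and scene (268,284). I'll measure these next.

Run:
```python
from h import *
T=Cam("top"); S=Cam("scene")
def dark(c,u,v,r):
    g=cv2.cvtColor(c.im,cv2.COLOR_BGR2GRAY).astype(float)
    for _ in range(4):
        u0,v0=int(round(u)),int(round(v)); w=g[v0-r:v0+r+1,u0-r:u0+r+1]
        W=np.clip(np.percentile(w,70)-15-w,0,None); ys,xs=np.mgrid[-r:r+1,-r:r+1]
        u,v=u0+(W*xs).sum()/W.sum(),v0+(W*ys).sum()/W.sum()
    return u,v
for nm,a,b,z in(("fork",(360.3,193),(268,283.6),88),("eye",(258,226),(418,315),16)):
    a=dark(T,*a,2); b=dark(S,*b,3); print(nm,a,b,T.at(*a,z).round(1),S.at(*b,z).round(1),tri(T,a,S,b))
# lever: bar mask and grip
for c,box in((T,(240,210,300,300)),(S,(390,225,450,330))):
    x0,y0,x1,y1=box; w=c.im[y0:y1,x0:x1].astype(int); g=w.mean(2)
    black=(g<60).astype(np.uint8); n,l,st,ce=cv2.connectedComponentsWithStats(black); i=1+st[1:,4].argmax(); print("grip",st[i],ce[i]+[x0,y0],c.at(*(ce[i]+[x0,y0]),8).round(1))
    hsv=cv2.cvtColor(c.im[y0:y1,x0:x1],cv2.COLOR_BGR2HSV); light=((w[...,1]>=w[...,0]+2)&(g>110)).astype(np.uint8)
    n,l,st,ce=cv2.connectedComponentsWithStats(light); i=1+st[1:,4].argmax(); p=np.argwhere(l==i)[:,::-1]+[x0,y0]
    W=np.array([c.at(*q,16)[:2] for q in p]); print("bar",st[i],W.mean(0)); e=np.linalg.svd(W-W.mean(0))[2][0]; print(e,np.degrees(np.arctan2(e[1],e[0])))
# pin by colour: collar/knob
for c,box in((T,(465,208,485,230)),(S,(142,205,165,222))):
    x0,y0,x1,y1=box; w=c.im[y0:y1,x0:x1].astype(int); m=(w[...,0]>w[...,2]-25)&(w.mean(2)>80)
    p=np.argwhere(m)[:,::-1]+[x0,y0]; print("pin",len(p),p.mean(0),p.min(0),p.max(0),c.at(*p.mean(0),80).round(1))
# machine rail corners etc
f=lambda x,y:(310+(x+.5)/3.7-.5,95+(y+.5)/3.7-.5)
g=lambda x,y:(180+(x+.5)/5-.5,230+(y+.5)/5-.5)
for n,p,z in(("railFL",(90,476),52),("railFR",(238,511),52),("forkBL",(170,383),88),("forkBR",(205,391),88),("bedFL",(66,520),20),("bedFR",(240,559),20)): print(n,T.at(*f(*p),z).round(1))
for n,p,z in(("rail a",(495,58),52),("rail b",(710,190),52),("fork fr a",(434,225),88),("fork fr b",(497,267),88)): print(n,S.at(*g(*p),z).round(1))
```

```text
fork (np.float64(360.1065789473684), np.float64(193.07236842105263)) (np.float64(267.5338733431517), np.float64(283.6872852233677)) [6.249e+02 4.000e-01 8.800e+01] [622.4   0.7  88. ] (array([624.07393791,   1.09099001,  91.11108339]), np.float64(1.1844932546736033))
eye (np.float64(257.7909090909091), np.float64(225.86060606060607)) (np.float64(418.6603094638359), np.float64(311.6074127383951)) [532.6 334.5  16. ] [530.  335.3  16. ] (array([531.99995725, 334.53193729,  19.37792564]), np.float64(1.2271890362994722))
grip [ 28  52  12  27 146] [273.65753425 275.35616438] [369.9 281.9   8. ]
bar [26 34  2  4  4] [467.4211236  305.15187298]
[-0.99991663 -0.01291263] -179.26014041597054
grip [ 19  12  10  29 207] [413.39130435 250.75362319] [363.6 281.9   8. ]
bar [ 21  41  15  54 426] [484.58135493 318.65075671]
[0.95114879 0.30873286] 17.98288327909904
pin 219 [477.08675799 216.19178082] [465 208] [484 229] [ 549.8 -367.3   80. ]
pin 164 [150.53658537 210.80487805] [142 205] [164 219] [ 532.5 -357.5   80. ]
railFL [534.3  83.6  52. ]
railFR [502.8 -44.3  52. ]
forkBL [608.8  14.8  88. ]
forkBR [601.6 -14.9  88. ]
bedFL [499.7 105.1  20. ]
bedFR [464.2 -48.   20. ]
rail a [486.  -34.3  52. ]
rail b [519.3  90.8  52. ]
fork fr a [601.9 -11.3  88. ]
fork fr b [611.7  23.8  88. ]
```

```bash
cat >> h.py <<'E'
def rel(target,jawdir=None,base=None):
    """shift in cm in tool axes and az for a target TCP, from nominal (down-pointing) base pose"""
    s=arm.state(); p=np.array(s["tool_pos"]) if base is None else np.array(base,float); M=R.from_rotvec(s["eef_rot"]).as_matrix()
    print("pos",s["tool_pos"].round(1),"F",s["force"].round(1),"w",round(s["grip_width"],1),"t",round(s["t"],2)); print(M.round(3))
    print("shift cm",(M.T@(np.array(target)-p)/10).round(2))
    if jawdir is not None:
        d=M.T@np.array([*jawdir,0.]); a=np.arctan2(-d[0],d[1]); a=(a+np.pi/2)%np.pi-np.pi/2; print("az",a.round(3), "q6",s["qpos"][5])
E
python3 - <<'E'
from h import *
j=(-0.307,0.951)
rel((450,-100,240),j,(143.6,-608.3,239.55)); rel((460,311.9,240),j,(143.6,-608.3,239.55))
E
```

```text
pos [ 143.5 -608.1  239.2] F [-0.3  0.2 -0.3] w 87.0 t 0.3
[[-0.973 -0.23  -0.   ]
 [-0.23   0.973  0.001]
 [ 0.     0.001 -1.   ]]
shift cm [-4.149e+01  4.244e+01 -2.000e-02]
az -0.081 q6 -0.258639670491092
pos [ 143.5 -608.1  239.2] F [-0.3  0.2 -0.3] w 87.0 t 0.3
[[-0.973 -0.23  -0.   ]
 [-0.23   0.973  0.001]
 [ 0.     0.001 -1.   ]]
shift cm [-5.192e+01  8.230e+01  1.000e-02]
az -0.081 q6 -0.258639670491092
```

```bash
python3 -m crank '[{"jaw":0,"x":-41.5,"y":42.4,"az":-0.081},{"jaw":0,"x":-41.5,"y":42.4,"az":-0.081},{"jaw":0,"x":-41.5,"y":42.4,"az":-0.081},{"jaw":0,"x":-41.5,"y":42.4,"az":-0.081},{"jaw":0,"x":-41.5,"y":42.4,"az":-0.081},{"jaw":0,"x":-41.5,"y":42.4,"az":-0.081},{"jaw":0,"x":-41.5,"y":42.4,"az":-0.081},{"jaw":0,"x":-41.5,"y":42.4,"az":-0.081},{"jaw":0,"x":-41.5,"y":42.4,"az":-0.081},{"jaw":0,"x":-41.5,"y":42.4,"az":-0.081},{"jaw":0,"x":-41.5,"y":42.4,"az":-0.081},{"jaw":0,"x":-41.5,"y":42.4,"az":-0.081},{"jaw":0,"x":-41.5,"y":42.4,"az":-0.081},{"jaw":0,"x":-41.5,"y":42.4,"az":-0.081},{"jaw":0,"x":-41.5,"y":42.4,"az":-0.081}]'
python3 - <<'E'
from h import *
rel((460,311.9,120),(-.307,.951))
E
```

```text
pos [ 143.5 -608.1  239.2] F [-0.3  0.2 -0.3] w 87.0 t 0.3
[[-0.973 -0.23  -0.   ]
 [-0.23   0.973  0.001]
 [ 0.     0.001 -1.   ]]
shift cm [-51.92  82.27  11.97]
az -0.081 q6 -0.258639670491092invalid input
```

```bash
python3 -m crank '[{"jaw":0,"x":-2,"y":2,"z":0,"ax":0,"ay":0,"az":-0.081}]'
```

```text
t: 0.38
tool_pos: [157.2, -586.4, 238.6]
eef_rot: [0.486, -3.103, 0.001]
force: [2.0, -0.7, -0.1]
grip_width: 86.8
```

Run:
```python
from h import *
j=(-0.307,0.951)
rel((450,-100,240),j,(158.5,-584.2,239.6));rel((460,311.9,120),j,(158.5,-584.2,239.6))
```

```text
pos [ 157.2 -586.4  238.6] F [ 2.  -0.7 -0.1] w 86.8 t 0.38
[[-0.952 -0.306 -0.001]
 [-0.306  0.952 -0.001]
 [ 0.001 -0.    -1.   ]]
shift cm [-42.55  37.19  -0.1 ]
az -0.002 q6 -0.21868605548232892
pos [ 157.2 -586.4  238.6] F [ 2.  -0.7 -0.1] w 86.8 t 0.38
[[-0.952 -0.306 -0.001]
 [-0.306  0.952 -0.001]
 [ 0.001 -0.    -1.   ]]
shift cm [-56.11  76.11  11.88]
az -0.002 q6 -0.21868605548232892
```

```bash
python3 -m crank '[{"jaw":0,"x":-42.5,"y":37.2,"z":0,"ax":0,"ay":0,"az":0},{"jaw":0,"x":-42.5,"y":37.2,"z":0,"ax":0,"ay":0,"az":0},{"jaw":0,"x":-42.5,"y":37.2,"z":0,"ax":0,"ay":0,"az":0},{"jaw":0,"x":-42.5,"y":37.2,"z":0,"ax":0,"ay":0,"az":0},{"jaw":0,"x":-42.5,"y":37.2,"z":0,"ax":0,"ay":0,"az":0},{"jaw":0,"x":-42.5,"y":37.2,"z":0,"ax":0,"ay":0,"az":0},{"jaw":0,"x":-42.5,"y":37.2,"z":0,"ax":0,"ay":0,"az":0},{"jaw":0,"x":-42.5,"y":37.2,"z":0,"ax":0,"ay":0,"az":0},{"jaw":0,"x":-42.5,"y":37.2,"z":0,"ax":0,"ay":0,"az":0},{"jaw":0,"x":-42.5,"y":37.2,"z":0,"ax":0,"ay":0,"az":0},{"jaw":0,"x":-42.5,"y":37.2,"z":0,"ax":0,"ay":0,"az":0},{"jaw":0,"x":-42.5,"y":37.2,"z":0,"ax":0,"ay":0,"az":0},{"jaw":0,"x":-42.5,"y":37.2,"z":0,"ax":0,"ay":0,"az":0},{"jaw":0,"x":-56.1,"y":76.1,"z":0,"ax":0,"ay":0,"az":0},{"jaw":0,"x":-56.1,"y":76.1,"z":0,"ax":0,"ay":0,"az":0},{"jaw":0,"x":-56.1,"y":76.1,"z":0,"ax":0,"ay":0,"az":0},{"jaw":0,"x":-56.1,"y":76.1,"z":0,"ax":0,"ay":0,"az":0},{"jaw":0,"x":-56.1,"y":76.1,"z":0,"ax":0,"ay":0,"az":0}]'
python3 - <<'E'
from h import *
rel((460,311.9,120),(-.307,.951))
E
```

```text
t: 1.88
tool_pos: [446.4, 90.8, 239.9]
eef_rot: [-0.49, 3.102, 0.0]
force: [0.7, -0.4, 0.5]
grip_width: 87.2
pos [446.4  90.8 239.9] F [ 0.7 -0.4  0.5] w 87.2 t 1.88
[[-0.951 -0.308  0.001]
 [-0.308  0.951  0.   ]
 [-0.001  0.    -1.   ]]
shift cm [-8.09 20.61 12.  ]
az 0.001 q6 -1.8167187432399967
```

```bash
python3 -m crank '[{"jaw":0,"x":-7.5,"y":19,"z":5,"ax":0,"ay":0,"az":0},{"jaw":0,"x":-7.5,"y":19,"z":10,"ax":0,"ay":0,"az":0},{"jaw":0,"x":-7.5,"y":19,"z":12,"ax":0,"ay":0,"az":0},{"jaw":0,"x":-7.5,"y":19,"z":12,"ax":0,"ay":0,"az":0},{"jaw":0,"x":-7.5,"y":19,"z":12,"ax":0,"ay":0,"az":0},{"jaw":0,"x":-7.5,"y":19,"z":12,"ax":0,"ay":0,"az":0},{"jaw":0,"x":-7.5,"y":19,"z":12,"ax":0,"ay":0,"az":0},{"jaw":0,"x":-7.5,"y":19,"z":12,"ax":0,"ay":0,"az":0},{"jaw":0,"x":-7.5,"y":19,"z":12,"ax":0,"ay":0,"az":0}]'
python3 - <<'E'
from h import *
rel((460,311.9,19.5),(-.307,.951))
T=Cam("top");S=Cam("scene")
a=cv2.resize(T.im[205:305,235:315],None,fx=4.5,fy=4.5,interpolation=2);b=cv2.resize(S.im[200:340,380:460],None,fx=4.5,fy=3.215,interpolation=2)
cv2.imwrite("pics/g1.png",np.hstack([a,cv2.resize(b,(400,450))]))
E
```

```text
t: 2.63
tool_pos: [459.8, 292.4, 119.7]
eef_rot: [0.49, -3.103, 0.0]
force: [0.3, -0.9, -0.1]
grip_width: 86.9
pos [459.8 292.4 119.7] F [ 0.3 -0.9 -0.1] w 86.9 t 2.63
[[-0.951 -0.308 -0.   ]
 [-0.308  0.951 -0.   ]
 [ 0.    -0.    -1.   ]]
shift cm [-0.62  1.85 10.02]
az 0.001 q6 -2.122020351761571
```

View pics/g1.png

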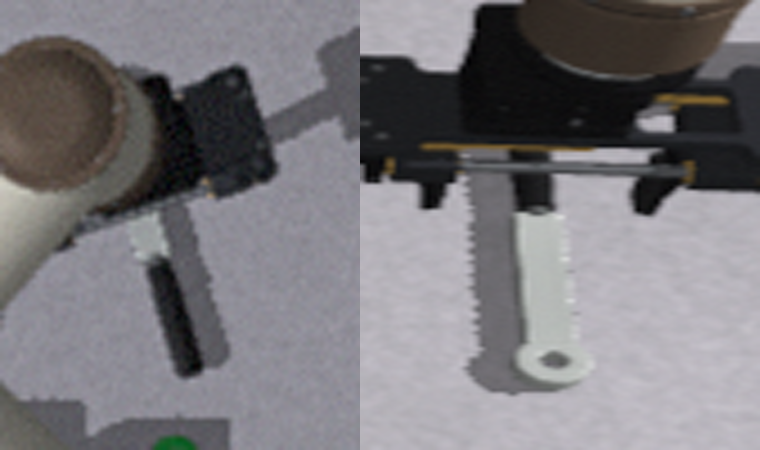

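```bash
python3 -m crank '[{"jaw":0,"x":-0.6,"y":1.85,"z":3,"ax":0,"ay":0,"az":0},{"jaw":0,"x":-0.6,"y":1.85,"z":6,"ax":0,"ay":0,"az":0},{"jaw":0,"x":-0.6,"y":1.85,"z":8.5,"ax":0,"ay":0,"az":0},{"jaw":0,"x":-0.6,"y":1.85,"z":10,"ax":0,"ay":0,"az":0},{"jaw":0,"x":-0.6,"y":1.85,"z":10,"ax":0,"ay":0,"az":0},{"jaw":0,"x":-0.6,"y":1.85,"z":10,"ax":0,"ay":0,"az":0},{"jaw":0.4,"x":-0.6,"y":1.85,"z":10,"ax":0,"ay":0,"az":0},{"jaw":0.6,"x":-0.6,"y":1.85,"z":10,"ax":0,"ay":0,"az":0},{"jaw":0.8,"x":-0.6,"y":1.85,"z":10,"ax":0,"ay":0,"az":0},{"jaw":1,"x":-0.6,"y":1.85,"z":10,"ax":0,"ay":0,"az":0},{"jaw":1,"x":-0.6,"y":1.85,"z":10,"ax":0,"ay":0,"az":0},{"jaw":1,"x":-0.6,"y":1.85,"z":10,"ax":0,"ay":0,"az":0},{"jaw":1,"x":-0.6,"y":1.85,"z":10,"ax":0,"ay":0,"az":0},{"jaw":1,"x":-0.6,"y":1.85,"z":10,"ax":0,"ay":0,"az":0}]' 30
```

```text
t: 3.9
tool_pos: [459.8, 312.1, 19.5]
eef_rot: [0.489, -3.103, 0.0]
force: [-0.2, 0.1, 0.9]
grip_width: 41.8
```

```bash
python3 -m crank '[{"jaw":1,"x":0,"y":0,"z":0,"ax":0,"ay":0,"az":0},{"jaw":1,"x":0,"y":0,"z":0,"ax":0,"ay":0,"az":0},{"jaw":1,"x":0,"y":0,"z":0,"ax":0,"ay":0,"az":0},{"jaw":1,"x":0,"y":0,"z":0,"ax":0,"ay":0,"az":0},{"jaw":1,"x":0,"y":0,"z":0,"ax":0,"ay":0,"az":0},{"jaw":1,"x":0,"y":0,"z":0,"ax":0,"ay":0,"az":0}]'
```

```text
t: 4.4
tool_pos: [459.7, 312.0, 19.5]
eef_rot: [0.489, -3.103, 0.0]
force: [-0.1, -0.0, -0.4]
grip_width: 23.6
```

Run:
```python
from h import *
rel((492.6,33.2,129.5),(.242,.970))
```

```text
pos [459.7 312.   19.5] F [-0.1 -0.  -0.4] w 23.6 t 4.4
[[-0.952 -0.307 -0.   ]
 [-0.307  0.952 -0.   ]
 [ 0.    -0.    -1.   ]]
shift cm [  5.44 -27.54 -11.  ]
az 0.557 q6 -2.1461674731819667
```

```bash
python3 -m crank '[{"jaw":1,"x":0,"y":0,"z":-1,"ax":0,"ay":0,"az":0},{"jaw":1,"x":0,"y":0,"z":-3,"ax":0,"ay":0,"az":0},{"jaw":1,"x":0,"y":-1,"z":-6,"ax":0,"ay":0,"az":0},{"jaw":1,"x":0.4,"y":-4,"z":-9,"ax":0,"ay":0,"az":0.05},{"jaw":1,"x":1,"y":-7,"z":-11,"ax":0,"ay":0,"az":0.13},{"jaw":1,"x":2,"y":-10,"z":-11,"ax":0,"ay":0,"az":0.21},{"jaw":1,"x":2.6,"y":-13,"z":-11,"ax":0,"ay":0,"az":0.29},{"jaw":1,"x":3.2,"y":-16,"z":-11,"ax":0,"ay":0,"az":0.37},{"jaw":1,"x":3.8,"y":-19,"z":-11,"ax":0,"ay":0,"az":0.45},{"jaw":1,"x":4.4,"y":-22,"z":-11,"ax":0,"ay":0,"az":0.53},{"jaw":1,"x":5,"y":-25,"z":-11,"ax":0,"ay":0,"az":0.557},{"jaw":1,"x":5.4,"y":-27,"z":-11,"ax":0,"ay":0,"az":0.557},{"jaw":1,"x":5.4,"y":-27.5,"z":-11,"ax":0,"ay":0,"az":0.557},{"jaw":1,"x":5.4,"y":-27.5,"z":-11,"ax":0,"ay":0,"az":0.557},{"jaw":1,"x":5.4,"y":-27.5,"z":-11,"ax":0,"ay":0,"az":0.557},{"jaw":1,"x":5.4,"y":-27.5,"z":-11,"ax":0,"ay":0,"az":0.557}]'
python3 - <<'E'
from h import *
rel((492.6,33.2,129.5),(.242,.970))
T=Cam("top");S=Cam("scene")
T.crop(310,130,430,260,4.5,"pics/t2.png"); S.crop(180,200,340,320,5,"pics/s2.png")
E
```

```text
t: 5.73
tool_pos: [493.0, 34.6, 129.6]
eef_rot: [-0.381, -3.118, -0.0]
force: [-0.6, 0.2, -4.4]
grip_width: 23.9
pos [493.   34.6 129.6] F [-0.6  0.2 -4.4] w 23.9 t 5.73
[[-0.971  0.241  0.   ]
 [ 0.241  0.971  0.   ]
 [ 0.     0.    -1.   ]]
shift cm [ 0.   -0.15  0.01]
az 0.001 q6 -2.213009719534127
```

View pics/s2.png

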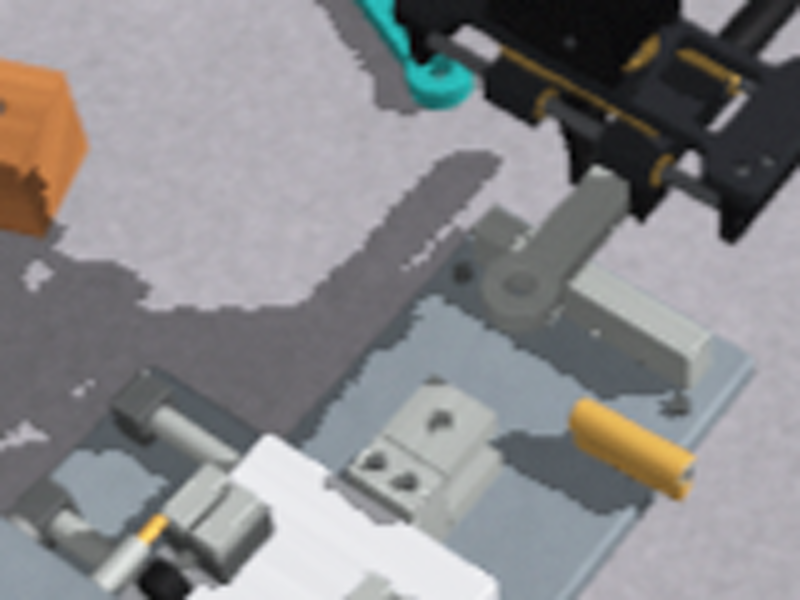

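View pics/t2.png

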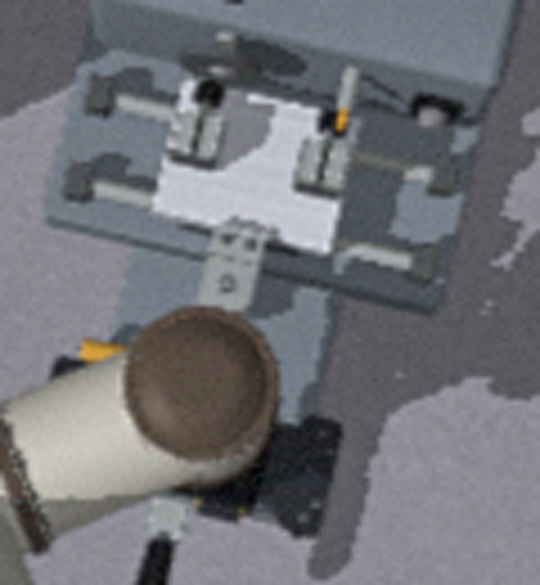

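Run:
```python
from h import *
S=Cam("scene"); g=lambda x,y:(180+(x+.5)/5-.5,200+(y+.5)/5-.5)
s=arm.state(); print(s["tool_pos"],R.from_rotvec(s["eef_rot"]).as_matrix()[:,0])
def cent(c,u,v,r=4):
    G=cv2.cvtColor(c.im,cv2.COLOR_BGR2GRAY).astype(float)
    for _ in range(4):
        u0,v0=int(round(u)),int(round(v)); w=G[v0-r:v0+r+1,u0-r:u0+r+1]
        W=np.clip(np.percentile(w,60)-8-w,0,None); ys,xs=np.mgrid[-r:r+1,-r:r+1]; W=W*(xs**2+ys**2<=r*r)
        u,v=u0+(W*xs).sum()/W.sum(),v0+(W*ys).sum()/W.sum()
    return u,v
e=g(519,286); print(e,cent(S,*e,3),S.at(*e,126).round(1),S.at(*cent(S,*e,3),126).round(1))
f=g(441,420); print(f,cent(S,*f,3),S.at(*f,88).round(1),S.at(*cent(S,*f,3),88).round(1))
```

```text
[492.98865591  34.76200251 129.54992639] [-9.70735425e-01  2.40151474e-01  6.79859083e-05]
(283.4, 256.8) (np.float64(282.6240310077519), np.float64(257.26356589147287)) [566.3  17.2 126. ] [568.  16. 126.]
(267.8, 283.6) (np.float64(267.5960264900662), np.float64(283.658940397351)) [622.    1.2  88. ] [622.3   0.8  88. ]
```

```bash
python3 -m crank '[{"jaw":1,"x":0,"y":-0.15,"z":2,"ax":0,"ay":0,"az":0},{"jaw":1,"x":0,"y":-0.15,"z":4,"ax":0,"ay":0,"az":0},{"jaw":1,"x":0,"y":-0.15,"z":5,"ax":0,"ay":0,"az":0},{"jaw":1,"x":0,"y":-0.15,"z":5.4,"ax":0,"ay":0,"az":0},{"jaw":1,"x":0,"y":-0.15,"z":5.5,"ax":0,"ay":0,"az":0},{"jaw":1,"x":0,"y":-0.15,"z":5.5,"ax":0,"ay":0,"az":0},{"jaw":1,"x":0,"y":-0.15,"z":5.5,"ax":0,"ay":0,"az":0},{"jaw":1,"x":0,"y":-0.15,"z":5.5,"ax":0,"ay":0,"az":0}]'
python3 - <<'E'
from h import *
S=Cam("scene"); S.crop(200,200,340,310,5.5,"pics/s3.png"); print(arm.state()["force"],arm.state()["ft_torque"])
E
```

```text
t: 6.55
tool_pos: [493.4, 32.7, 75.4]
eef_rot: [0.382, 3.116, 0.001]
force: [-0.1, -0.9, -4.2]
grip_width: 23.5
[ 0.070734    0.47725216 -3.45513917] [0.01930608 0.01447608 0.01942164]
```

View pics/s3.png

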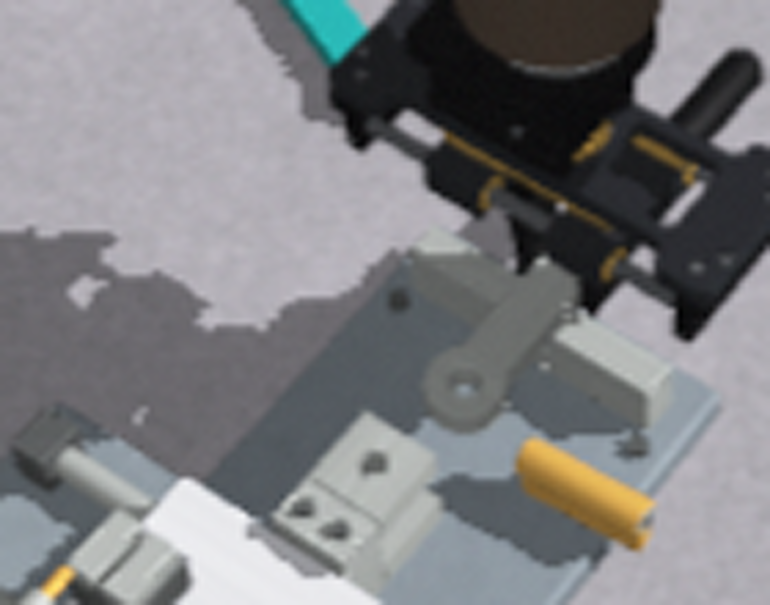

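```bash
python3 -m crank '[{"jaw":1,"x":-0.5,"y":0,"z":0.08,"ax":0,"ay":0,"az":0},{"jaw":1,"x":-1.0,"y":0,"z":0.15,"ax":0,"ay":0,"az":0},{"jaw":1,"x":-1.5,"y":0,"z":0.15,"ax":0,"ay":0,"az":0},{"jaw":1,"x":-1.8,"y":0,"z":0.15,"ax":0,"ay":0,"az":0},{"jaw":1,"x":-2.0,"y":0,"z":0.15,"ax":0,"ay":0,"az":0},{"jaw":1,"x":-2.2,"y":0,"z":0.15,"ax":0,"ay":0,"az":0},{"jaw":1,"x":-2.4,"y":0,"z":0.15,"ax":0,"ay":0,"az":0},{"jaw":1,"x":-2.6,"y":0,"z":0.15,"ax":0,"ay":0,"az":0},{"jaw":1,"x":-2.8,"y":0,"z":0.15,"ax":0,"ay":0,"az":0},{"jaw":1,"x":-2.8,"y":0,"z":0.15,"ax":0,"ay":0,"az":0}]'
python3 - <<'E'
from h import *
S=Cam("scene"); S.crop(200,200,340,310,5.5,"pics/s4.png"); s=arm.state();print(s["force"],s["ft_torque"],s["tool_pos"])
E
```

```text
t: 7.43
tool_pos: [520.3, 25.5, 73.1]
eef_rot: [0.383, 3.118, 0.0]
force: [-0.1, -0.7, -3.7]
grip_width: 23.6
[-0.32031625  0.15578515 -3.2034618 ] [ 0.0125943   0.04516789 -0.01017484] [520.00494597  25.54563597  73.02521162]
```

View pics/s4.png

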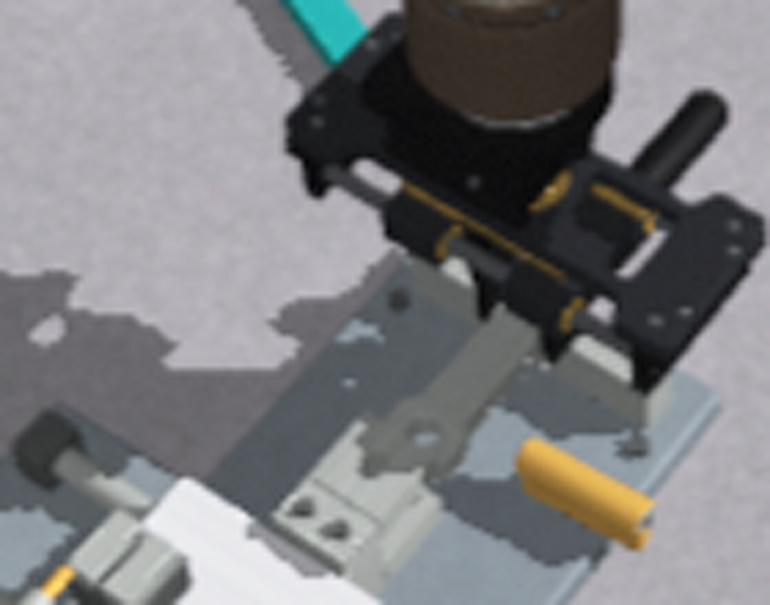

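```bash
python3 -m crank '[{"jaw":1,"x":-0.2,"y":0,"z":0,"ax":0,"ay":0,"az":0},{"jaw":1,"x":-0.4,"y":0,"z":0,"ax":0,"ay":0,"az":0},{"jaw":1,"x":-0.6,"y":0,"z":0,"ax":0,"ay":0,"az":0},{"jaw":1,"x":-0.8,"y":0,"z":0,"ax":0,"ay":0,"az":0},{"jaw":1,"x":-0.8,"y":0,"z":0,"ax":0,"ay":0,"az":0}]'
python3 - <<'E'
from h import *
S=Cam("scene"); S.crop(200,200,340,310,5.5,"pics/s5.png"); s=arm.state();print(s["force"],s["ft_torque"],s["tool_pos"])
E
```

```text
t: 7.9
tool_pos: [528.2, 23.6, 73.1]
eef_rot: [0.383, 3.118, 0.0]
force: [0.2, 0.5, -3.7]
grip_width: 23.5
[-0.07992148 -0.11253233 -3.43858967] [-0.05723808 -0.00655713 -0.00027907] [527.85883086  23.5959182   73.01718708]
```

View pics/s5.png

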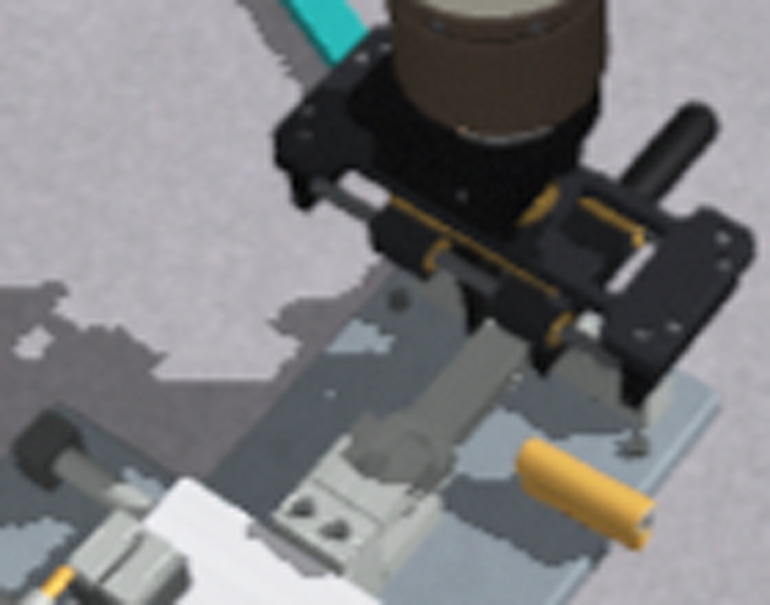

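```bash
python3 -m crank '[{"jaw":1,"x":-0.2,"y":0,"z":0,"ax":0,"ay":0,"az":0},{"jaw":1,"x":-0.4,"y":0,"z":0,"ax":0,"ay":0,"az":0},{"jaw":1,"x":-0.6,"y":0,"z":0,"ax":0,"ay":0,"az":0},{"jaw":1,"x":-0.8,"y":0,"z":0,"ax":0,"ay":0,"az":0},{"jaw":1,"x":-1.0,"y":0,"z":0,"ax":0,"ay":0,"az":0},{"jaw":1,"x":-1.2,"y":0,"z":0,"ax":0,"ay":0,"az":0},{"jaw":1,"x":-1.4,"y":0,"z":0,"ax":0,"ay":0,"az":0},{"jaw":1,"x":-1.5,"y":0,"z":0,"ax":0,"ay":0,"az":0},{"jaw":1,"x":-1.6,"y":0,"z":0,"ax":0,"ay":0,"az":0},{"jaw":1,"x":-1.7,"y":0,"z":0,"ax":0,"ay":0,"az":0},{"jaw":1,"x":-1.8,"y":0,"z":0,"ax":0,"ay":0,"az":0},{"jaw":1,"x":-1.8,"y":0,"z":0,"ax":0,"ay":0,"az":0}]'; for i in 1; do python3 -m crank '[{"jaw":1,"x":-0.1,"y":0,"z":0,"ax":0,"ay":0,"az":0},{"jaw":1,"x":-0.2,"y":0,"z":0,"ax":0,"ay":0,"az":0}]'; done
```

```text
t: 8.95
tool_pos: [545.3, 19.2, 73.1]
eef_rot: [0.383, 3.118, 0.0]
force: [0.5, -0.7, -3.8]
grip_width: 24.0
t: 9.12
tool_pos: [547.0, 18.8, 73.1]
eef_rot: [-0.383, -3.118, 0.0]
force: [-0.7, 0.2, -3.7]
grip_width: 23.8
```

```bash
python3 -m crank '[{"jaw":1,"x":-0.1,"y":0,"z":0,"ax":0,"ay":0,"az":0},{"jaw":1,"x":-0.1,"y":0,"z":0,"ax":0,"ay":0,"az":0}]'
```

```text
t: 9.28
tool_pos: [548.3, 18.5, 73.1]
eef_rot: [0.383, 3.118, 0.0]
force: [0.1, 0.6, -3.2]
grip_width: 23.5
```

```bash
python3 -m crank '[{"jaw":1,"x":-0.1,"y":0,"z":0,"ax":0,"ay":0,"az":0},{"jaw":1,"x":-0.1,"y":0,"z":0,"ax":0,"ay":0,"az":0}]';  python3 -m crank '[{"jaw":1,"x":-0.1,"y":0,"z":0,"ax":0,"ay":0,"az":0},{"jaw":1,"x":-0.1,"y":0,"z":0,"ax":0,"ay":0,"az":0}]'; python3 -m crank '[{"jaw":1,"x":-0.1,"y":0,"z":0,"ax":0,"ay":0,"az":0},{"jaw":1,"x":-0.1,"y":0,"z":0,"ax":0,"ay":0,"az":0}]'
```

```text
t: 9.45
tool_pos: [549.1, 18.3, 73.1]
eef_rot: [0.383, 3.118, -0.0]
force: [-0.1, 0.5, -3.5]
grip_width: 24.0
t: 9.62
tool_pos: [550.1, 18.1, 73.1]
eef_rot: [0.383, 3.118, 0.0]
force: [-0.8, -0.3, -2.7]
grip_width: 23.8
t: 9.78
tool_pos: [551.1, 17.8, 73.1]
eef_rot: [0.383, 3.118, 0.0]
force: [-0.9, 0.8, -2.6]
grip_width: 23.5
```

```bash
python3 -m crank '[{"jaw":1,"x":-0.1,"y":0,"z":0,"ax":0,"ay":0,"az":0},{"jaw":1,"x":-0.1,"y":0,"z":0,"ax":0,"ay":0,"az":0}]';  python3 -m crank '[{"jaw":1,"x":-0.1,"y":0,"z":0,"ax":0,"ay":0,"az":0},{"jaw":1,"x":-0.1,"y":0,"z":0,"ax":0,"ay":0,"az":0}]'
python3 - <<'E'
from h import *
S=Cam("scene");T=Cam("top");a=cv2.resize(S.im[235:300,230:310],None,fx=5,fy=5,interpolation=2);b=cv2.resize(T.im[170:235,330:410],None,fx=5,fy=5,interpolation=2);cv2.imwrite("pics/s6.png",np.hstack([a,b])); s=arm.state();print(s["force"],s["ft_torque"],s["tool_pos"])
E
```

```text
t: 9.95
tool_pos: [552.1, 17.6, 73.1]
eef_rot: [0.383, 3.118, 0.0]
force: [0.4, 0.2, -3.8]
grip_width: 23.8
t: 10.12
tool_pos: [553.0, 17.3, 73.1]
eef_rot: [0.383, 3.118, 0.0]
force: [-0.1, 0.2, -3.0]
grip_width: 23.5
[ 1.13788156 -0.04293869 -3.76384227] [-0.0105646   0.06683459  0.00156275] [552.85704712  17.31761098  73.04245214]
```

View pics/s6.png

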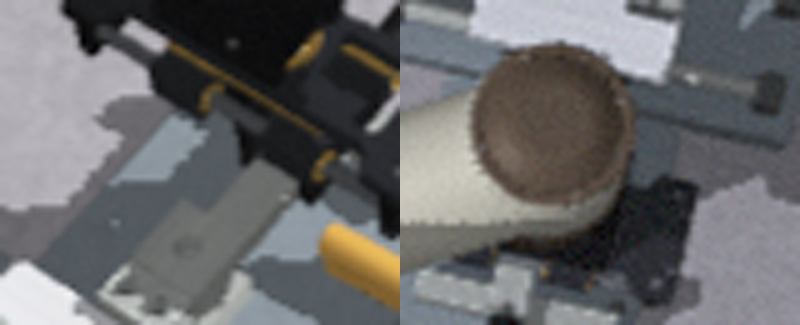

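```bash
python3 -m crank '[{"jaw":1,"x":-0.1,"y":0,"z":0,"ax":0,"ay":0,"az":0},{"jaw":1,"x":-0.1,"y":0,"z":0,"ax":0,"ay":0,"az":0},{"jaw":1,"x":-0.1,"y":0,"z":0,"ax":0,"ay":0,"az":0}]';  python3 -m crank '[{"jaw":1,"x":-0.1,"y":0,"z":0,"ax":0,"ay":0,"az":0},{"jaw":1,"x":-0.1,"y":0,"z":0,"ax":0,"ay":0,"az":0},{"jaw":1,"x":-0.1,"y":0,"z":0,"ax":0,"ay":0,"az":0}]'
```

```text
t: 10.47
tool_pos: [553.9, 17.1, 73.1]
eef_rot: [0.383, 3.118, -0.0]
force: [0.5, 0.4, -2.9]
grip_width: 23.6
t: 10.72
tool_pos: [554.4, 16.8, 72.9]
eef_rot: [-0.383, -3.117, 0.0]
force: [-1.5, 1.2, -3.9]
grip_width: 23.9
```

```bash
python3 -m crank '[{"jaw":1,"x":-0.05,"y":0,"z":0,"ax":0,"ay":0,"az":0},{"jaw":1,"x":-0.05,"y":0,"z":0,"ax":0,"ay":0,"az":0},{"jaw":1,"x":-0.05,"y":0,"z":0,"ax":0,"ay":0,"az":0}]';  python3 -m crank '[{"jaw":1,"x":-0.05,"y":0,"z":0,"ax":0,"ay":0,"az":0},{"jaw":1,"x":-0.05,"y":0,"z":0,"ax":0,"ay":0,"az":0},{"jaw":1,"x":-0.05,"y":0,"z":0,"ax":0,"ay":0,"az":0}]'
```

```text
t: 10.97
tool_pos: [554.4, 16.7, 72.8]
eef_rot: [-0.383, -3.116, 0.001]
force: [-2.5, 1.2, -3.4]
grip_width: 23.4
t: 11.22
tool_pos: [554.4, 16.6, 72.7]
eef_rot: [-0.383, -3.115, 0.001]
force: [-5.4, 2.4, -1.8]
grip_width: 23.8
```

```bash
python3 -m crank '[{"jaw":1,"x":0.05,"y":0,"z":0.05,"ax":0,"ay":0,"az":0},{"jaw":1,"x":0.1,"y":0,"z":0.1,"ax":0,"ay":0,"az":0},{"jaw":1,"x":0.1,"y":0,"z":0.15,"ax":0,"ay":0,"az":0},{"jaw":1,"x":0.1,"y":0,"z":0.15,"ax":0,"ay":0,"az":0}]'
```

```text
t: 11.55
tool_pos: [554.4, 16.8, 71.8]
eef_rot: [-0.383, -3.118, 0.0]
force: [-4.9, 1.2, 0.1]
grip_width: 23.8
```

```bash
python3 -m crank '[{"jaw":1,"x":0,"y":0,"z":0.05,"ax":0,"ay":0,"az":0},{"jaw":0.7,"x":0,"y":0,"z":0.05,"ax":0,"ay":0,"az":0},{"jaw":0.66,"x":0,"y":0,"z":0.05,"ax":0,"ay":0,"az":0},{"jaw":0.62,"x":0,"y":0,"z":0.05,"ax":0,"ay":0,"az":0},{"jaw":0.62,"x":0,"y":0,"z":0.05,"ax":0,"ay":0,"az":0},{"jaw":0.62,"x":0,"y":0,"z":0.05,"ax":0,"ay":0,"az":0}]'
```

```text
t: 12.05
tool_pos: [555.8, 17.0, 71.5]
eef_rot: [0.382, 3.116, 0.001]
force: [-0.6, -0.9, 0.3]
grip_width: 32.6
```

Released. I'll rise clear and head for the pin.

```bash
python3 -m crank '[{"jaw":0.62,"x":0,"y":0,"z":-1,"ax":0,"ay":0,"az":0},{"jaw":0.62,"x":0,"y":0,"z":-3,"ax":0,"ay":0,"az":0},{"jaw":0.62,"x":0,"y":0,"z":-6,"ax":0,"ay":0,"az":0},{"jaw":0.62,"x":0,"y":0,"z":-10,"ax":0,"ay":0,"az":0},{"jaw":0.62,"x":2,"y":-3,"z":-12,"ax":0,"ay":0,"az":0},{"jaw":0.62,"x":2,"y":-7,"z":-12,"ax":0,"ay":0,"az":0},{"jaw":0.62,"x":2,"y":-11,"z":-12,"ax":0,"ay":0,"az":0},{"jaw":0.62,"x":2,"y":-15,"z":-12,"ax":0,"ay":0,"az":0},{"jaw":0.62,"x":2,"y":-18,"z":-12,"ax":0,"ay":0,"az":0},{"jaw":0.62,"x":2,"y":-18,"z":-12,"ax":0,"ay":0,"az":0},{"jaw":0.62,"x":2,"y":-18,"z":-12,"ax":0,"ay":0,"az":0}]'
python3 - <<'E'
from h import *
T=Cam("top");S=Cam("scene")
a=cv2.resize(S.im[220:310,220:330],None,fx=5,fy=5,interpolation=2);cv2.imwrite("pics/s7.png",a)
a=cv2.resize(T.im[170:270,330:400],None,fx=5.5,fy=5.5,interpolation=2);
b=cv2.resize(T.im[200:245,430:490],None,fx=6,fy=6,interpolation=2);b=cv2.copyMakeBorder(b,0,a.shape[0]-b.shape[0],0,0,0)
cv2.imwrite("pics/t7.png",np.hstack([a,b]))
cv2.imwrite("pics/raw_t.png",T.im);cv2.imwrite("pics/raw_s.png",S.im)
E
```

```text
t: 12.97
tool_pos: [491.6, -154.4, 191.9]
eef_rot: [0.387, 3.116, 0.0]
force: [0.0, 0.1, 0.8]
grip_width: 32.9
```

View pics/s7.png

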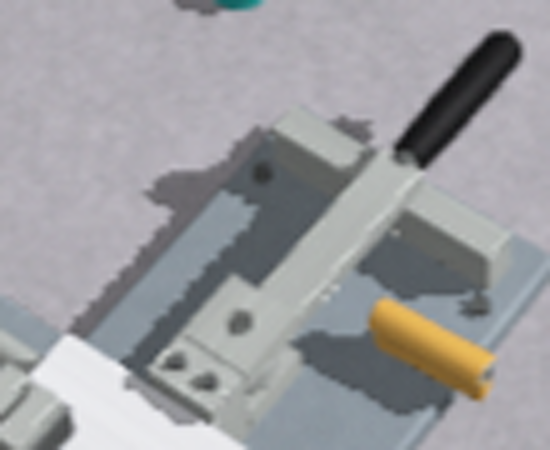

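View pics/t7.png

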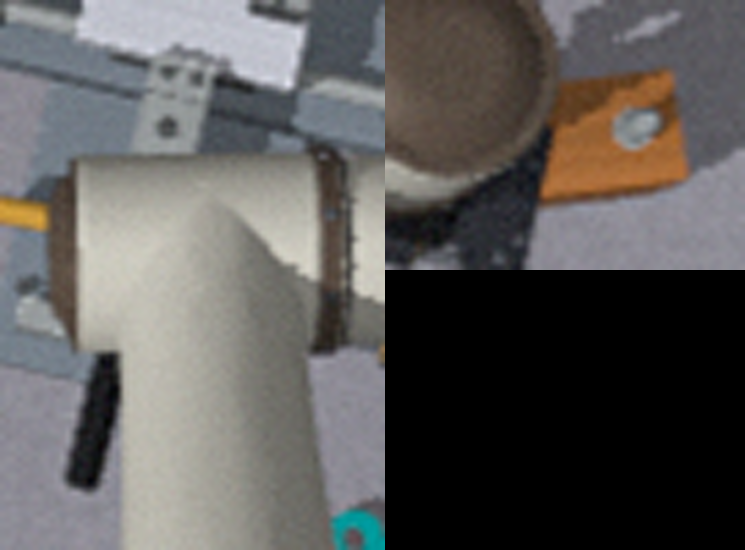

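Run:
```python
from h import *
S=Cam("scene"); G=cv2.cvtColor(S.im,cv2.COLOR_BGR2GRAY).astype(float)
yaw=np.radians(-14); m=np.array([np.cos(yaw),np.sin(yaw)]); n=np.array([-m[1],m[0]])
ax=S.at(267.6,283.66,88)[:2]; print("axis scene",ax)
# profile across lever at machine x = -30..-95 at z=68
for xs in range(-30,-100,-8):
    pr=[]
    for yy in np.arange(-24,24.1,1):
        u,v=S.px([*(ax+m*xs+n*yy),68]); pr.append(cv2.getRectSubPix(G.astype(np.float32),(1,1),(float(u),float(v)))[0,0])
    print(xs,np.array(pr).astype(int))
```

```text
axis scene [622.25435133   0.80900847]
-30 [ 89  88  88  88  89  89  89  88  88  92 103 120 143 162 176 178 180 180
 180 180 180 179 179 179 179 179 178 178 178 178 178 178 181 183 183 177
 171 164 160 158 156 155 153 151 151 150 149 149 148]
-38 [ 89  89  89  89  89  88  88  87  87  87  92 109 135 160 178 179 179 179
 179 179 180 180 180 180 180 180 179 178 178 178 178 177 182 189 192 187
 178 169 170 171 169 165 161 157 153 151 152 152 152]
-46 [ 89  89  88  88  87  87  88  89  90  92  96 108 129 149 162 171 176 177
 178 179 179 179 179 179 179 179 178 178 178 178 179 179 181 183 186 186
 182 176 174 177 178 175 171 162 155 151 151 151 150]
-54 [ 89  89  88  88  88  88  88  89  89  90  96 116 136 157 167 174 178 178
 178 178 179 179 180 180 180 179 178 178 177 178 178 181 185 189 188 185
 180 171 163 158 156 154 152 151 151 150 150 150 150]
-62 [ 89  89  89  89  89  89  89  89  89  89  92 112 136 157 170 177 179 179
 180 180 179 179 179 179 180 180 179 179 179 178 179 181 185 192 197 195
 186 173 164 156 142 127 111  99  91  89  89  89  89]
-70 [ 90  89  89  89  90  89  89  88  88  88  94 110 132 154 170 180 180 179
 179 179 179 179 179 179 179 179 178 178 178 178 179 179 180 183 185 187
 185 175 165 155 144 131 115 101  91  89  89  90  91]
-78 [ 91  91  91  91  90  90  90  90  90  90  98 112 129 147 163 175 178 180
 181 181 180 180 181 181 181 180 179 178 178 178 179 181 182 183 182 181
 176 170 162 155 146 134 120 106  96  93  92  91  92]
-86 [ 93  93  93  92  92  92  93  93  92  92 101 116 136 155 169 180 180 180
 181 181 182 182 182 182 181 180 179 178 178 178 179 180 184 189 192 194
 185 174 166 158 151 140 128 123 126 132 128 122 108]
-94 [ 94  94  94  94  94  94  94  94  94  94 100 112 131 155 172 182 182 182
 182 182 182 182 182 182 182 181 181 180 180 181 181 182 182 186 189 192
 188 181 171 161 149 137 121 108  99  97  97  96  96]
```

Run:
```python
from h import *
T=Cam("top");S=Cam("scene")
im=T.im[206:236,458:488]; a=cv2.resize(im,None,fx=14,fy=14,interpolation=2)
im=S.im[200:226,140:166]; b=cv2.resize(im,None,fx=14,fy=14,interpolation=2)
b=cv2.copyMakeBorder(b,0,a.shape[0]-b.shape[0],0,0,0)
cv2.imwrite("pics/pin2.png",np.hstack([a,b]))
```

```text
(no output)
```

View pics/pin2.png

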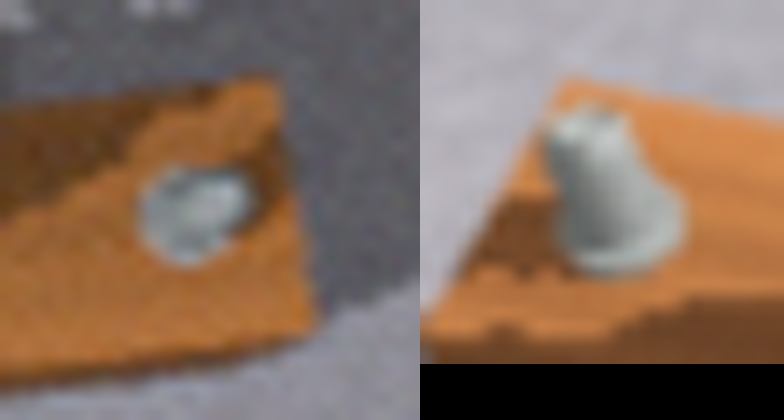

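Run:
```python
from h import *
T=Cam("top");S=Cam("scene")
t=lambda x,y:(458+(x+.5)/14-.5,206+(y+.5)/14-.5)
s=lambda x,y:(140+(x+.5)/14-.5,200+(y+.5)/14-.5)
print(T.at(*t(189,218),68),S.at(*s(203,222),68),tri(T,t(189,218),S,s(203,222)))
print(T.at(*t(218,190),94),S.at(*s(171,126),94))
for p in [(*T.at(*t(189,218),68)[:2],)]: 
    for z in(64,68,94): print(z,T.px([*p,z]),S.px([*p,z]))
rel((*T.at(*t(189,218),68)[:2],200),None)
```

```text
[ 536.03794674 -351.05007682   68.        ] [ 534.95178742 -349.71553143   68.        ] (array([ 535.54428418, -350.12823686,   68.63661497]), np.float64(1.6125521693199312))
[ 538.51119782 -350.45469707   94.        ] [ 533.51024533 -348.95726437   94.        ]
64 [470.68978272 221.29070174] [153.76928521 216.54412154]
68 [471.03571429 221.10714286] [153.33390789 215.56227792]
94 [473.32805615 219.89077594] [150.44564715 209.04880027]
pos [ 492.2 -152.1  191.1] F [-0.1  0.1 -0.4] w 33.1 t 13.32
[[-0.971  0.24   0.   ]
 [ 0.24   0.971  0.   ]
 [-0.     0.    -1.   ]]
shift cm [ -9.03 -18.26  -0.89]
```

```bash
python3 -m crank '[{"jaw":0.62,"x":-2,"y":-4,"z":0,"ax":0,"ay":0,"az":0},{"jaw":0.62,"x":-4,"y":-8,"z":0,"ax":0,"ay":0,"az":0},{"jaw":0.62,"x":-6,"y":-12,"z":1,"ax":0,"ay":0,"az":0},{"jaw":0.62,"x":-8,"y":-16,"z":2,"ax":0,"ay":0,"az":0},{"jaw":0.62,"x":-9,"y":-18.2,"z":4,"ax":0,"ay":0,"az":0},{"jaw":0.62,"x":-9,"y":-18.2,"z":4,"ax":0,"ay":0,"az":0},{"jaw":0.62,"x":-9,"y":-18.2,"z":4,"ax":0,"ay":0,"az":0},{"jaw":0.62,"x":-9,"y":-18.2,"z":4,"ax":0,"ay":0,"az":0},{"jaw":0.62,"x":-9,"y":-18.2,"z":4,"ax":0,"ay":0,"az":0}]'
python3 - <<'E'
from h import *
rel((535.7,-350.2,87),(.242,.97))
T=Cam("top");S=Cam("scene")
S.crop(120,180,210,250,8,"pics/s8.png")
E
```

```text
t: 14.07
tool_pos: [535.7, -350.3, 151.9]
eef_rot: [0.38, 3.117, -0.001]
force: [0.2, -0.3, -0.1]
grip_width: 32.9
pos [ 535.7 -350.3  151.9] F [ 0.2 -0.3 -0.1] w 32.9 t 14.07
[[-0.971  0.24   0.001]
 [ 0.24   0.971 -0.001]
 [-0.001 -0.    -1.   ]]
shift cm [0.01 0.01 6.49]
az 0.002 q6 -1.4866339888160363
```

View pics/s8.png

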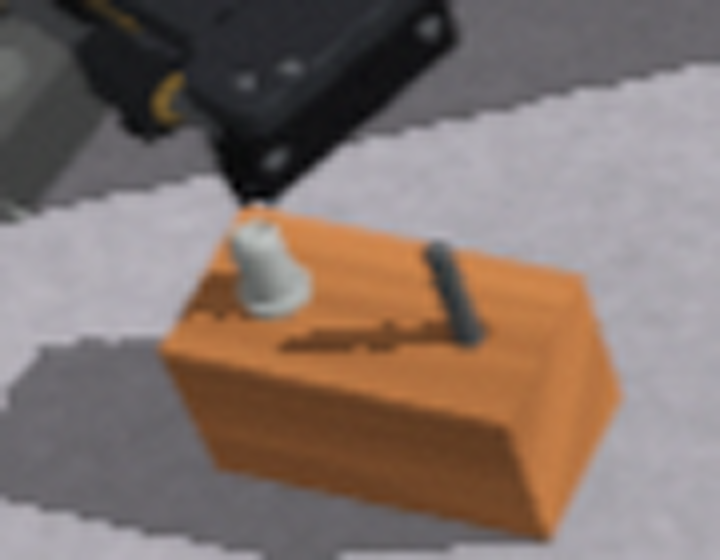

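```bash
python3 -m crank '[{"jaw":0.62,"x":0,"y":0,"z":2,"ax":0,"ay":0,"az":0},{"jaw":0.62,"x":0,"y":0,"z":3.5,"ax":0,"ay":0,"az":0},{"jaw":0.62,"x":0,"y":0,"z":4.5,"ax":0,"ay":0,"az":0},{"jaw":0.62,"x":0,"y":0,"z":5.5,"ax":0,"ay":0,"az":0},{"jaw":0.62,"x":0,"y":0,"z":6.2,"ax":0,"ay":0,"az":0},{"jaw":0.62,"x":0,"y":0,"z":6.45,"ax":0,"ay":0,"az":0},{"jaw":0.62,"x":0,"y":0,"z":6.45,"ax":0,"ay":0,"az":0},{"jaw":0.62,"x":0,"y":0,"z":6.45,"ax":0,"ay":0,"az":0}]'
python3 - <<'E'
from h import *
S=Cam("scene")
S.crop(120,180,210,250,8,"pics/s9.png")
E
```

```text
t: 14.83
tool_pos: [535.6, -351.5, 87.0]
eef_rot: [0.382, 3.117, -0.001]
force: [0.6, -0.2, -0.0]
grip_width: 33.1
```

View pics/s9.png

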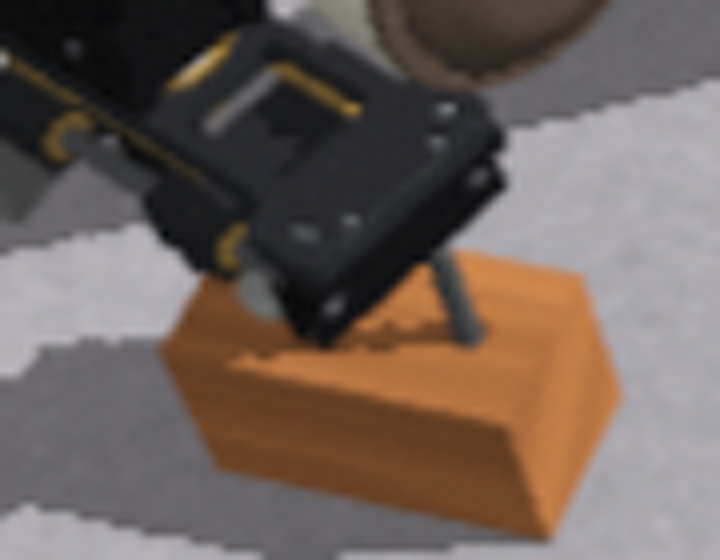

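```bash
python3 -m crank '[{"jaw":0.7,"x":0,"y":0.08,"z":0,"ax":0,"ay":0,"az":0},{"jaw":0.76,"x":0,"y":0.08,"z":0,"ax":0,"ay":0,"az":0},{"jaw":0.8,"x":0,"y":0.08,"z":0,"ax":0,"ay":0,"az":0},{"jaw":0.85,"x":0,"y":0.08,"z":0,"ax":0,"ay":0,"az":0},{"jaw":1,"x":0,"y":0.08,"z":0,"ax":0,"ay":0,"az":0},{"jaw":1,"x":0,"y":0.08,"z":0,"ax":0,"ay":0,"az":0},{"jaw":1,"x":0,"y":0.08,"z":0,"ax":0,"ay":0,"az":0},{"jaw":1,"x":0,"y":0.08,"z":0,"ax":0,"ay":0,"az":0}]' 25
python3 - <<'E'
from h import *
s=arm.state(); print(s["force"],s["ft_torque"],s["tool_pos"],s["grip_width"])
E
```

```text
t: 15.55
tool_pos: [535.5, -350.8, 86.9]
eef_rot: [0.382, 3.118, -0.001]
force: [-0.6, -0.6, 1.9]
grip_width: 15.1
[-0.63526361 -0.60257764  1.85573737] [-0.22293001  0.0840385   0.00376465] [ 535.48258796 -350.76086226   86.87422859] 15.108732672228513
```

```bash
python3 -m crank '[{"jaw":1,"x":0,"y":0,"z":-1,"ax":0,"ay":0,"az":0},{"jaw":1,"x":0,"y":0,"z":-3,"ax":0,"ay":0,"az":0},{"jaw":1,"x":0,"y":0,"z":-6,"ax":0,"ay":0,"az":0},{"jaw":1,"x":0,"y":0,"z":-9,"ax":0,"ay":0,"az":0},{"jaw":1,"x":0,"y":0,"z":-10.3,"ax":0,"ay":0,"az":0},{"jaw":1,"x":0,"y":0,"z":-10.3,"ax":0,"ay":0,"az":0}]'
python3 - <<'E'
from h import *
rel((624,0,190),(.242,.97))
S=Cam("scene")
S.crop(120,160,210,240,8,"pics/s10.png")
E
```

```text
t: 16.05
tool_pos: [537.2, -351.3, 194.6]
eef_rot: [0.381, 3.11, -0.004]
force: [0.7, -0.5, -0.5]
grip_width: 15.3
pos [ 537.2 -351.3  194.6] F [ 0.7 -0.5 -0.5] w 15.3 t 16.05
[[-0.97   0.241  0.008]
 [ 0.241  0.97  -0.003]
 [-0.008 -0.001 -1.   ]]
shift cm [ 0.05 36.19  0.4 ]
az 0.001 q6 -1.487639450124933
```

View pics/s10.png

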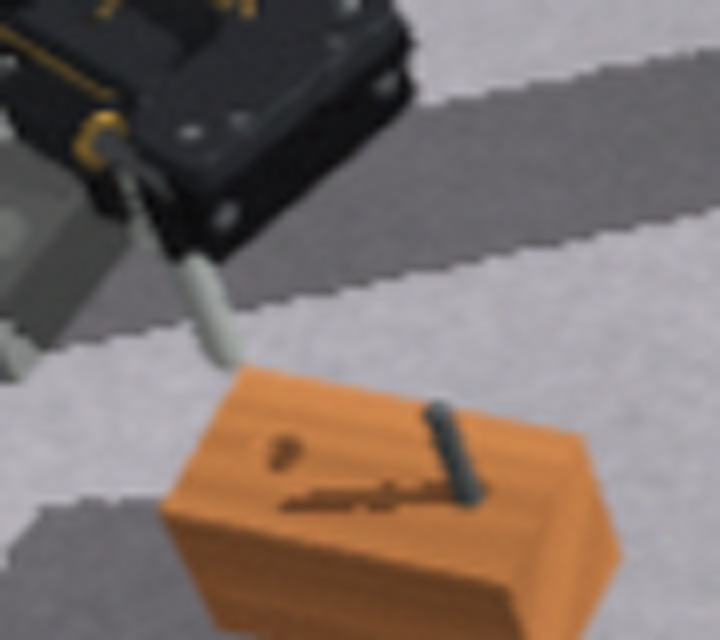

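```bash
python3 -m crank '[{"jaw":1,"x":0,"y":3,"z":0,"ax":0,"ay":0,"az":0},{"jaw":1,"x":0,"y":7,"z":0,"ax":0,"ay":0,"az":0},{"jaw":1,"x":0,"y":11,"z":0,"ax":0,"ay":0,"az":0},{"jaw":1,"x":0,"y":15,"z":0,"ax":0,"ay":0,"az":0},{"jaw":1,"x":0,"y":19,"z":0,"ax":0,"ay":0,"az":0},{"jaw":1,"x":0,"y":23,"z":0,"ax":0,"ay":0,"az":0},{"jaw":1,"x":0,"y":27,"z":0,"ax":0,"ay":0,"az":0},{"jaw":1,"x":0,"y":31,"z":0,"ax":0,"ay":0,"az":0},{"jaw":1,"x":0,"y":34,"z":0,"ax":0,"ay":0,"az":0},{"jaw":1,"x":0,"y":36,"z":0,"ax":0,"ay":0,"az":0},{"jaw":1,"x":0,"y":36.2,"z":0,"ax":0,"ay":0,"az":0},{"jaw":1,"x":0,"y":36.2,"z":0,"ax":0,"ay":0,"az":0},{"jaw":1,"x":0,"y":36.2,"z":0,"ax":0,"ay":0,"az":0},{"jaw":1,"x":0,"y":36.2,"z":0,"ax":0,"ay":0,"az":0},{"jaw":1,"x":0,"y":36.2,"z":0,"ax":0,"ay":0,"az":0}]'
python3 - <<'E'
from h import *
rel((624,0,190),(.242,.97))
S=Cam("scene");T=Cam("top")
S.crop(220,215,310,295,8,"pics/s11.png")
T.crop(320,140,420,240,6,"pics/t11.png")
E
```

```text
t: 17.35
tool_pos: [622.4, -0.6, 189.2]
eef_rot: [-0.385, -3.117, 0.0]
force: [-0.2, -0.1, -0.5]
grip_width: 15.0
pos [ 6.224e+02 -6.000e-01  1.892e+02] F [-0.2 -0.1 -0.5] w 15.0 t 17.35
[[-0.97   0.244 -0.001]
 [ 0.244  0.97  -0.   ]
 [ 0.001 -0.    -1.   ]]
shift cm [-0.14  0.09 -0.08]
az -0.001 q6 -2.0754066304674454
```

View pics/s11.png

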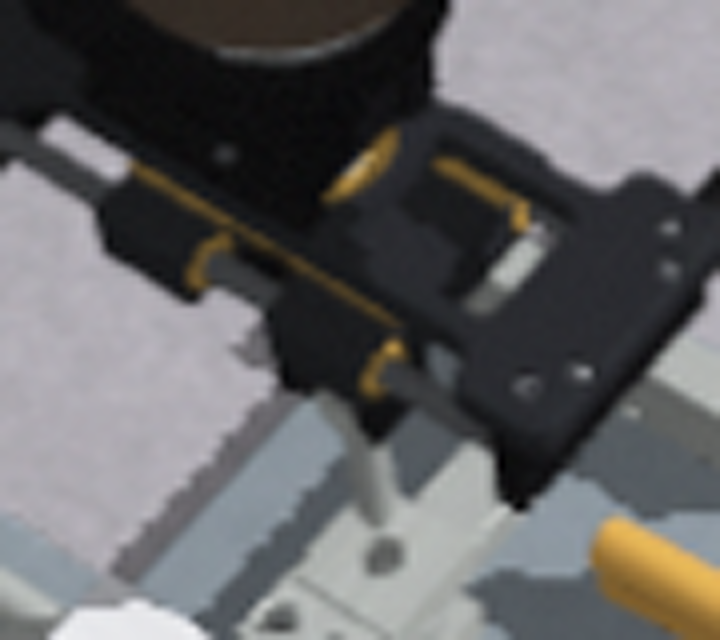

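View pics/t11.png

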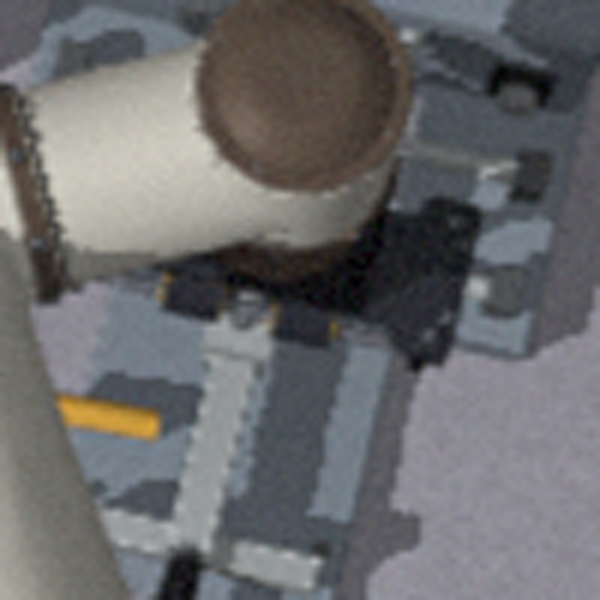

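Run:
```python
from h import *
S=Cam("scene")
g=lambda x,y:(220+(x+.5)/8-.5,215+(y+.5)/8-.5)
print(g(383,553))
for t in((377,516),(378,512)):
    a=S.at(*g(*t),106.2); b=S.at(*g(383,553),88); d=(b-a)[:2]; print(a,b,d, "tool x,y mm", d@[-.97,.244], d@[.244,.97])
# pin axis: predicted pixels of pin at TCP xy
s=arm.state()
for z in(106.2,112.2,160): print(z,(np.array(S.px([*s["tool_pos"][:2],z]))-[220,215])*8+3.5)
S.im
big=cv2.resize(S.im[255:295,250:285],None,fx=16,fy=14,interpolation=2); cv2.imwrite("pics/s12.png",big)
```

```text
(267.4375, 283.6875)
[ 6.21401379e+02 -1.73945680e-01  1.06200000e+02] [6.22446751e+02 5.01107971e-01 8.80000000e+01] [1.04537215 0.67505365] tool x,y mm -0.8492978949802679 0.90987284704837
[ 6.20148565e+02 -4.40313763e-01  1.06200000e+02] [6.22446751e+02 5.01107971e-01 8.80000000e+01] [2.2981859  0.94142173] tool x,y mm -1.9995334195873466 1.4739364416507421
106.2 [374.76739884 519.73239461]
112.2 [372.96616098 508.60053818]
160 [357.99829384 416.09740363]
```

View pics/s12.png

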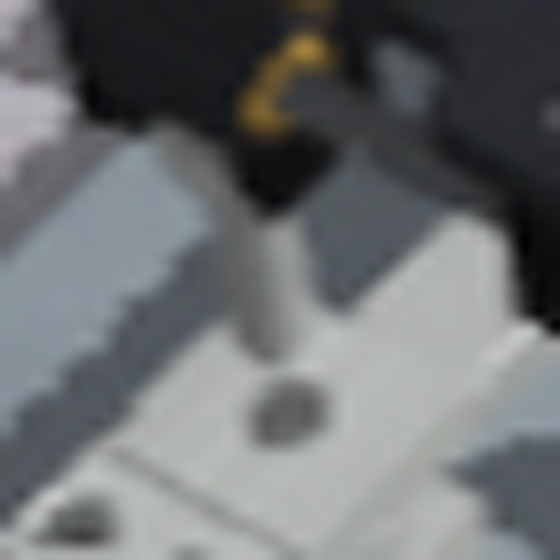

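```bash
python3 -m crank '[{"jaw":1,"x":-0.1,"y":0.1,"z":0.5,"ax":0,"ay":0,"az":0},{"jaw":1,"x":-0.1,"y":0.1,"z":1,"ax":0,"ay":0,"az":0},{"jaw":1,"x":-0.1,"y":0.1,"z":1.4,"ax":0,"ay":0,"az":0},{"jaw":1,"x":-0.1,"y":0.1,"z":1.5,"ax":0,"ay":0,"az":0},{"jaw":1,"x":-0.1,"y":0.1,"z":1.5,"ax":0,"ay":0,"az":0},{"jaw":1,"x":-0.1,"y":0.1,"z":1.5,"ax":0,"ay":0,"az":0}]'
python3 - <<'E'
from h import *
S=Cam("scene"); s=arm.state(); print(s["tool_pos"],s["force"])
big=cv2.resize(S.im[255:295,250:285],None,fx=16,fy=14,interpolation=2); cv2.imwrite("pics/s13.png",big)
E
```

```text
t: 18.0
tool_pos: [624.1, 1.4, 174.4]
eef_rot: [-0.382, -3.118, 0.0]
force: [-0.9, -0.7, -1.4]
grip_width: 15.1
[624.23204542   1.47990713 174.63305985] [ 0.51166195 -1.12302687 -0.47436737]
```

View pics/s13.png

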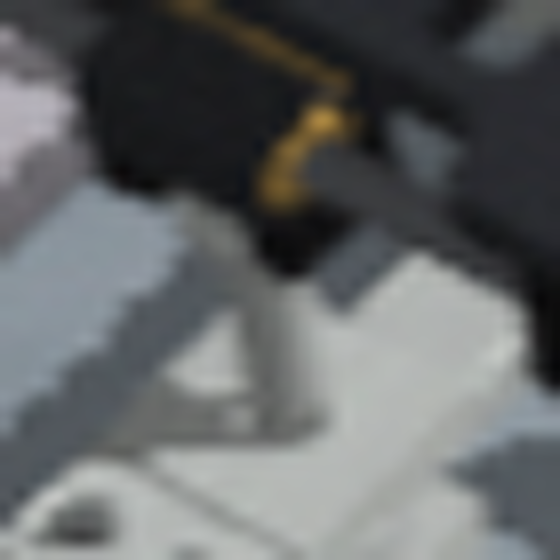

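```bash
python3 -m crank '[{"jaw":1,"x":0.03,"y":-0.12,"z":0,"ax":0,"ay":0,"az":0},{"jaw":1,"x":0.03,"y":-0.12,"z":0,"ax":0,"ay":0,"az":0},{"jaw":1,"x":0.03,"y":-0.12,"z":0,"ax":0,"ay":0,"az":0},{"jaw":1,"x":0.03,"y":-0.12,"z":0,"ax":0,"ay":0,"az":0}]'; python3 -m crank '[{"jaw":1,"x":0,"y":0,"z":0.1,"ax":0,"ay":0,"az":0},{"jaw":1,"x":0,"y":0,"z":0.2,"ax":0,"ay":0,"az":0},{"jaw":1,"x":0,"y":0,"z":0.3,"ax":0,"ay":0,"az":0},{"jaw":1,"x":0,"y":0,"z":0.3,"ax":0,"ay":0,"az":0}]';  python3 -m crank '[{"jaw":1,"x":0,"y":0,"z":0.1,"ax":0,"ay":0,"az":0},{"jaw":1,"x":0,"y":0,"z":0.1,"ax":0,"ay":0,"az":0}]';  python3 -m crank '[{"jaw":1,"x":0,"y":0,"z":0.1,"ax":0,"ay":0,"az":0},{"jaw":1,"x":0,"y":0,"z":0.1,"ax":0,"ay":0,"az":0}]'
```

```text
t: 18.38
tool_pos: [623.6, 0.3, 174.7]
eef_rot: [0.383, 3.118, 0.0]
force: [0.5, 0.0, -0.3]
grip_width: 15.2
t: 18.72
tool_pos: [623.4, 0.3, 171.2]
eef_rot: [-0.383, -3.118, 0.0]
force: [0.5, 0.1, -0.2]
grip_width: 15.4
t: 18.88
tool_pos: [623.4, 0.3, 170.3]
eef_rot: [-0.383, -3.118, 0.0]
force: [-0.2, 0.1, -1.1]
grip_width: 15.0
t: 19.05
tool_pos: [623.4, 0.3, 169.4]
eef_rot: [-0.383, -3.118, 0.0]
force: [0.1, 0.1, -1.2]
grip_width: 15.4
```

```bash
python3 -m crank '[{"jaw":1,"x":0,"y":0,"z":0.1,"ax":0,"ay":0,"az":0},{"jaw":1,"x":0,"y":0,"z":0.2,"ax":0,"ay":0,"az":0},{"jaw":1,"x":0,"y":0,"z":0.2,"ax":0,"ay":0,"az":0}]'; python3 -m crank '[{"jaw":1,"x":0,"y":0,"z":0.1,"ax":0,"ay":0,"az":0},{"jaw":1,"x":0,"y":0,"z":0.2,"ax":0,"ay":0,"az":0},{"jaw":1,"x":0,"y":0,"z":0.2,"ax":0,"ay":0,"az":0}]'
```

```text
t: 19.3
tool_pos: [623.4, 0.3, 167.3]
eef_rot: [-0.383, -3.118, 0.0]
force: [-0.5, -0.5, -1.5]
grip_width: 15.1
t: 19.55
tool_pos: [623.4, 0.3, 165.3]
eef_rot: [-0.383, -3.118, 0.0]
force: [0.6, -0.3, -1.1]
grip_width: 15.0
```

```bash
python3 -m crank '[{"jaw":1,"x":0,"y":0,"z":0.1,"ax":0,"ay":0,"az":0},{"jaw":1,"x":0,"y":0,"z":0.2,"ax":0,"ay":0,"az":0},{"jaw":1,"x":0,"y":0,"z":0.3,"ax":0,"ay":0,"az":0},{"jaw":1,"x":0,"y":0,"z":0.3,"ax":0,"ay":0,"az":0}]'; python3 -m crank '[{"jaw":1,"x":0,"y":0,"z":0.1,"ax":0,"ay":0,"az":0},{"jaw":1,"x":0,"y":0,"z":0.2,"ax":0,"ay":0,"az":0},{"jaw":1,"x":0,"y":0,"z":0.3,"ax":0,"ay":0,"az":0},{"jaw":1,"x":0,"y":0,"z":0.3,"ax":0,"ay":0,"az":0}]'
python3 - <<'E'
from h import *
S=Cam("scene"); s=arm.state(); print(s["tool_pos"],s["force"],s["ft_torque"])
big=cv2.resize(S.im[240:295,240:300],None,fx=12,fy=10,interpolation=2); cv2.imwrite("pics/s14.png",big)
E
```

```text
t: 19.88
tool_pos: [623.5, 0.3, 162.3]
eef_rot: [-0.383, -3.118, 0.0]
force: [1.1, -0.1, -0.0]
grip_width: 15.4
t: 20.22
tool_pos: [623.5, 0.3, 159.3]
eef_rot: [-0.383, -3.118, 0.0]
force: [0.2, -0.0, -0.2]
grip_width: 15.3
[6.23505892e+02 3.16556560e-01 1.59380730e+02] [ 0.41716501 -0.07409226 -0.70620137] [-0.17153588 -0.13745235  0.01021502]
```

View pics/s14.png

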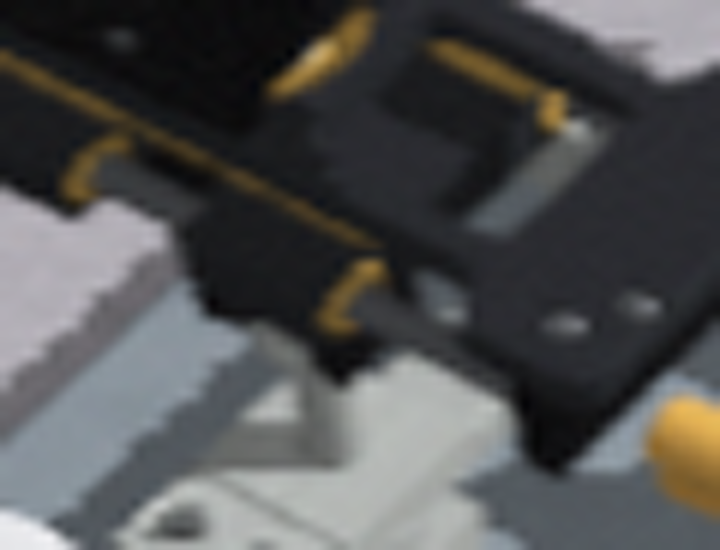

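```bash
python3 -m crank '[{"jaw":1,"x":0,"y":0,"z":0.2,"ax":0,"ay":0,"az":0},{"jaw":1,"x":0,"y":0,"z":0.4,"ax":0,"ay":0,"az":0},{"jaw":1,"x":0,"y":0,"z":0.6,"ax":0,"ay":0,"az":0},{"jaw":1,"x":0,"y":0,"z":0.6,"ax":0,"ay":0,"az":0}]'; python3 -m crank '[{"jaw":1,"x":0,"y":0,"z":0.1,"ax":0,"ay":0,"az":0},{"jaw":1,"x":0,"y":0,"z":0.2,"ax":0,"ay":0,"az":0},{"jaw":1,"x":0,"y":0,"z":0.2,"ax":0,"ay":0,"az":0}]'; python3 -m crank '[{"jaw":1,"x":0,"y":0,"z":0.1,"ax":0,"ay":0,"az":0},{"jaw":1,"x":0,"y":0,"z":0.2,"ax":0,"ay":0,"az":0},{"jaw":1,"x":0,"y":0,"z":0.2,"ax":0,"ay":0,"az":0}]'
```

```text
t: 20.6
tool_pos: [623.4, 0.3, 153.0]
eef_rot: [-0.383, -3.118, 0.0]
force: [0.9, -0.3, -1.0]
grip_width: 15.2
t: 20.85
tool_pos: [623.5, 0.3, 151.4]
eef_rot: [-0.383, -3.118, 0.0]
force: [0.2, -0.5, -1.2]
grip_width: 15.4
t: 21.1
tool_pos: [623.6, 0.3, 149.5]
eef_rot: [0.382, 3.118, -0.0]
force: [0.4, -1.0, -0.5]
grip_width: 15.4
```

Tip is about 66.5 up, entering the eye with no reaction. I'll continue in small steps.

```bash
python3 -m crank '[{"jaw":1,"x":0,"y":0,"z":0.1,"ax":0,"ay":0,"az":0},{"jaw":1,"x":0,"y":0,"z":0.2,"ax":0,"ay":0,"az":0},{"jaw":1,"x":0,"y":0,"z":0.2,"ax":0,"ay":0,"az":0}]'; python3 -m crank '[{"jaw":1,"x":0,"y":0,"z":0.1,"ax":0,"ay":0,"az":0},{"jaw":1,"x":0,"y":0,"z":0.2,"ax":0,"ay":0,"az":0},{"jaw":1,"x":0,"y":0,"z":0.2,"ax":0,"ay":0,"az":0}]'; python3 -m crank '[{"jaw":1,"x":0,"y":0,"z":0.1,"ax":0,"ay":0,"az":0},{"jaw":1,"x":0,"y":0,"z":0.2,"ax":0,"ay":0,"az":0},{"jaw":1,"x":0,"y":0,"z":0.2,"ax":0,"ay":0,"az":0}]'
```

```text
t: 21.35
tool_pos: [623.8, 0.2, 147.7]
eef_rot: [0.382, 3.117, -0.0]
force: [1.4, -0.8, 1.0]
grip_width: 15.5
t: 21.6
tool_pos: [624.0, 0.2, 145.8]
eef_rot: [0.382, 3.117, -0.0]
force: [1.8, -1.1, 2.2]
grip_width: 15.7
t: 21.85
tool_pos: [623.8, 0.2, 143.8]
eef_rot: [0.383, 3.117, 0.0]
force: [2.0, -2.1, 1.7]
grip_width: 15.2
```

```bash
python3 -m crank '[{"jaw":1,"x":0,"y":0,"z":0.2,"ax":0,"ay":0,"az":0},{"jaw":1,"x":0,"y":0,"z":0.4,"ax":0,"ay":0,"az":0},{"jaw":1,"x":0,"y":0,"z":0.4,"ax":0,"ay":0,"az":0}]'; python3 -m crank '[{"jaw":1,"x":0,"y":0,"z":0.1,"ax":0,"ay":0,"az":0},{"jaw":1,"x":0,"y":0,"z":0.3,"ax":0,"ay":0,"az":0},{"jaw":1,"x":0,"y":0,"z":0.3,"ax":0,"ay":0,"az":0}]'; python3 -m crank '[{"jaw":1,"x":0,"y":0,"z":0.1,"ax":0,"ay":0,"az":0},{"jaw":1,"x":0,"y":0,"z":0.2,"ax":0,"ay":0,"az":0},{"jaw":1,"x":0,"y":0,"z":0.2,"ax":0,"ay":0,"az":0}]'
```

```text
t: 22.1
tool_pos: [623.7, 0.3, 139.1]
eef_rot: [0.383, 3.118, -0.0]
force: [1.8, -1.4, 0.1]
grip_width: 14.9
t: 22.35
tool_pos: [623.5, 0.4, 136.0]
eef_rot: [-0.383, -3.118, -0.0]
force: [2.7, -1.3, 1.2]
grip_width: 15.1
t: 22.6
tool_pos: [623.4, 0.5, 134.2]
eef_rot: [-0.383, -3.118, -0.0]
force: [3.1, -2.1, 0.6]
grip_width: 14.9
```

```bash
python3 -m crank '[{"jaw":1,"x":0,"y":0,"z":0.1,"ax":0,"ay":0,"az":0},{"jaw":1,"x":0,"y":0,"z":0.2,"ax":0,"ay":0,"az":0},{"jaw":1,"x":0,"y":0,"z":0.2,"ax":0,"ay":0,"az":0}]'
```

```text
t: 22.85
tool_pos: [623.5, 0.4, 132.3]
eef_rot: [-0.383, -3.118, -0.0]
force: [1.6, -2.3, 0.1]
grip_width: 15.1
```

```bash
python3 -m crank '[{"jaw":1,"x":0,"y":0,"z":0.2,"ax":0,"ay":0,"az":0},{"jaw":1,"x":0,"y":0,"z":0.4,"ax":0,"ay":0,"az":0},{"jaw":1,"x":0,"y":0,"z":0.4,"ax":0,"ay":0,"az":0}]';  python3 -m crank '[{"jaw":1,"x":0,"y":0,"z":0.2,"ax":0,"ay":0,"az":0},{"jaw":1,"x":0,"y":0,"z":0.4,"ax":0,"ay":0,"az":0},{"jaw":1,"x":0,"y":0,"z":0.4,"ax":0,"ay":0,"az":0}]'; python3 -m crank '[{"jaw":1,"x":0,"y":0,"z":0.2,"ax":0,"ay":0,"az":0},{"jaw":1,"x":0,"y":0,"z":0.4,"ax":0,"ay":0,"az":0},{"jaw":1,"x":0,"y":0,"z":0.4,"ax":0,"ay":0,"az":0}]'
```

```text
t: 23.1
tool_pos: [623.5, 0.4, 128.1]
eef_rot: [-0.383, -3.118, -0.0]
force: [2.9, -1.1, -1.7]
grip_width: 14.7
t: 23.35
tool_pos: [623.4, 0.4, 124.0]
eef_rot: [-0.383, -3.118, -0.0]
force: [2.6, -1.3, -0.5]
grip_width: 15.0
t: 23.6
tool_pos: [623.3, 0.4, 120.0]
eef_rot: [-0.383, -3.118, -0.0]
force: [2.3, -1.1, -1.9]
grip_width: 15.2
```

```bash
python3 -m crank '[{"jaw":1,"x":0,"y":0,"z":0.2,"ax":0,"ay":0,"az":0},{"jaw":1,"x":0,"y":0,"z":0.4,"ax":0,"ay":0,"az":0},{"jaw":1,"x":0,"y":0,"z":0.5,"ax":0,"ay":0,"az":0},{"jaw":1,"x":0,"y":0,"z":0.6,"ax":0,"ay":0,"az":0},{"jaw":1,"x":0,"y":0,"z":0.6,"ax":0,"ay":0,"az":0}]';  python3 -m crank '[{"jaw":1,"x":0,"y":0,"z":0.1,"ax":0,"ay":0,"az":0},{"jaw":1,"x":0,"y":0,"z":0.2,"ax":0,"ay":0,"az":0},{"jaw":1,"x":0,"y":0,"z":0.2,"ax":0,"ay":0,"az":0}]'; python3 -m crank '[{"jaw":1,"x":0,"y":0,"z":0.1,"ax":0,"ay":0,"az":0},{"jaw":1,"x":0,"y":0,"z":0.1,"ax":0,"ay":0,"az":0}]'
```

```text
t: 24.02
tool_pos: [623.4, 0.4, 114.3]
eef_rot: [-0.383, -3.118, -0.0]
force: [3.5, -1.0, -0.0]
grip_width: 15.1
t: 24.27
tool_pos: [623.5, 0.4, 112.4]
eef_rot: [-0.383, -3.118, -0.0]
force: [2.3, -0.9, -0.7]
grip_width: 15.3
t: 24.43
tool_pos: [623.5, 0.4, 111.4]
eef_rot: [-0.383, -3.118, -0.0]
force: [2.4, -0.2, 0.9]
grip_width: 15.1
```

```bash
python3 -m crank '[{"jaw":1,"x":0,"y":0,"z":0.05,"ax":0,"ay":0,"az":0},{"jaw":1,"x":0,"y":0,"z":0.1,"ax":0,"ay":0,"az":0},{"jaw":1,"x":0,"y":0,"z":0.1,"ax":0,"ay":0,"az":0}]'; python3 -m crank '[{"jaw":1,"x":0,"y":0,"z":0.05,"ax":0,"ay":0,"az":0},{"jaw":1,"x":0,"y":0,"z":0.1,"ax":0,"ay":0,"az":0},{"jaw":1,"x":0,"y":0,"z":0.1,"ax":0,"ay":0,"az":0}]'
```

```text
t: 24.68
tool_pos: [623.6, 0.3, 110.9]
eef_rot: [0.382, 3.118, -0.0]
force: [1.5, -1.1, 3.2]
grip_width: 15.1
t: 24.93
tool_pos: [623.7, 0.3, 110.8]
eef_rot: [0.382, 3.117, -0.0]
force: [-0.6, -0.3, 7.1]
grip_width: 15.7
```

```bash
python3 -m crank '[{"jaw":1,"x":0,"y":0,"z":-0.1,"ax":0,"ay":0,"az":0},{"jaw":0.78,"x":0,"y":0,"z":-0.1,"ax":0,"ay":0,"az":0},{"jaw":0.7,"x":0,"y":0,"z":-0.1,"ax":0,"ay":0,"az":0},{"jaw":0.62,"x":0,"y":0,"z":-0.1,"ax":0,"ay":0,"az":0},{"jaw":0.62,"x":0,"y":0,"z":-0.1,"ax":0,"ay":0,"az":0},{"jaw":0.62,"x":0,"y":0,"z":-0.1,"ax":0,"ay":0,"az":0},{"jaw":0.62,"x":0,"y":0,"z":-1,"ax":0,"ay":0,"az":0},{"jaw":0.62,"x":0,"y":0,"z":-3,"ax":0,"ay":0,"az":0},{"jaw":0.62,"x":0,"y":0,"z":-6,"ax":0,"ay":0,"az":0},{"jaw":0.62,"x":0,"y":0,"z":-10,"ax":0,"ay":0,"az":0},{"jaw":0.62,"x":0,"y":-3,"z":-12,"ax":0,"ay":0,"az":0},{"jaw":0.62,"x":0,"y":-7,"z":-12,"ax":0,"ay":0,"az":0},{"jaw":0.62,"x":0,"y":-11,"z":-12,"ax":0,"ay":0,"az":0},{"jaw":0.62,"x":0,"y":-15,"z":-12,"ax":0,"ay":0,"az":0},{"jaw":0.62,"x":0,"y":-19,"z":-12,"ax":0,"ay":0,"az":0},{"jaw":0.62,"x":0,"y":-22,"z":-12,"ax":0,"ay":0,"az":0},{"jaw":0.62,"x":0,"y":-25,"z":-12,"ax":0,"ay":0,"az":0},{"jaw":0.62,"x":0,"y":-25,"z":-12,"ax":0,"ay":0,"az":0},{"jaw":0.62,"x":0,"y":-25,"z":-12,"ax":0,"ay":0,"az":0}]'
python3 - <<'E'
from h import *
T=Cam("top");S=Cam("scene")
a=cv2.resize(S.im[220:310,220:330],None,fx=7,fy=6.5,interpolation=2);cv2.imwrite("pics/s15.png",a)
T.crop(310,130,450,270,4,"pics/t15.png"); s=arm.state(); print(s["force"],s["tool_pos"],s["t"])
E
```

```text
t: 26.52
tool_pos: [562.4, -243.6, 230.0]
eef_rot: [0.387, 3.117, 0.0]
force: [0.3, 0.2, -0.4]
grip_width: 33.1
[-0.68026489  0.76000972  0.11295455] [ 563.13693756 -241.85811497  229.87611722] 26.6167
```

View pics/s15.png

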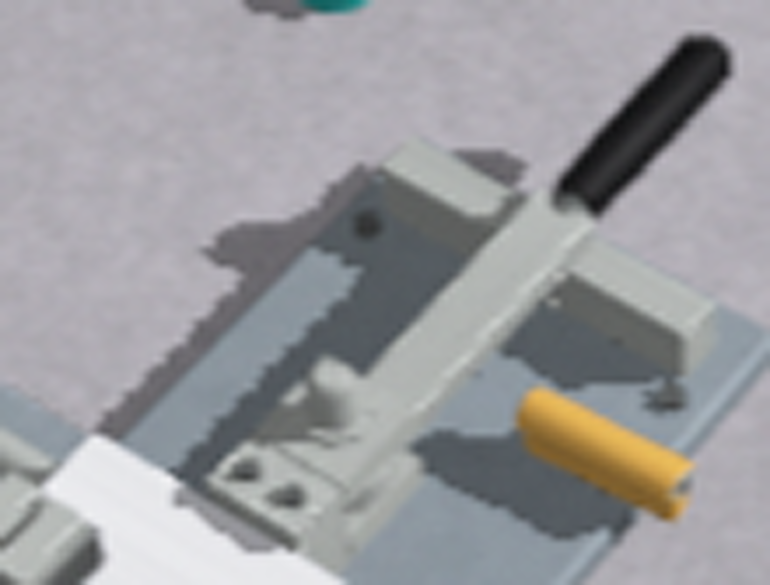

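View pics/t15.png

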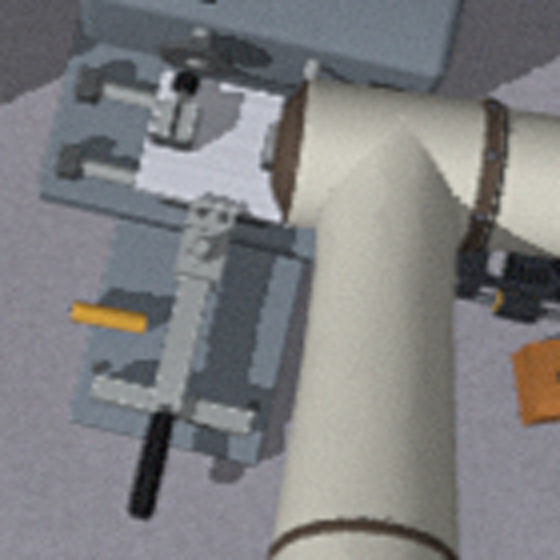

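The pictures show the pin upright in the fork, its collar on the upper cheek at about scene (268,284). The lever lies straight across the rail, the arm is clear, and nothing else looks disturbed. I'm handing in.

```bash
python3 -m crank '[{"jaw":0.62,"x":0,"y":0,"z":0,"ax":0,"ay":0,"az":0},{"jaw":0.62,"x":0,"y":0,"z":0,"ax":0,"ay":0,"az":0},{"jaw":0.62,"x":0,"y":0,"z":0,"ax":0,"ay":0,"az":0}]'; python3 -c "
from plant import order
print(order.hand_in())"
```

```text
t: 26.87
tool_pos: [563.5, -241.2, 229.7]
eef_rot: [0.38, 3.118, 0.0]
force: [-0.1, 0.2, -0.3]
grip_width: 32.9
the job is handed in; nothing more can be done
None
```

The lever is back on the rail with its eye in the fork, the pivot pin is home, and the job was handed in at about 27 s; no verdict was reported.

- **Lever:** I took the steel, black-gripped lever, slid it in until it bottomed at about 6 N, set it down and let go. A picture check before the pin went in showed it centred in the fork to about 1 mm and lined up with the machine.
- **Pin:** It went down through the upper cheek, the eye and the lower cheek with no more than about 4 N. The collar touched down with the tip about 28 mm above the counter by the arm's reading, against a nominal 28. My last push to seat it read about 7 N.
- **Last pictures:** The collar sits on the fork, the lever lies across the rail, the gripper is clear, and the lock cylinder has not moved. I did not re-measure the pin or lever numerically after letting go, or check the other objects one by one.
- **One disagreement:** The fork position worked out from where the lever bottomed was about 2–3 mm off the camera estimate. The pin entered at the camera position, so I used that.

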